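# Feed brass bars through a sprung gauge gate

## Task

Pick up the small hand tray by its wooden handle, tip its two brass bars into the upper end of the steel V-trough so that they slide into line along the fold against the closed yellow gate, and set the empty tray back down level on the bench. Then pull the sprung gauge slide by its black grip until its pointer is on the red mark, hold it there for a second so that both bars run through the gate's window to the red bottom stop, and ease the slide gently all the way home without letting it snap back. Leave everything else where it is.

Things in the scene. Friction and masses are not known exactly. Their poses are not given: they have to be found in the camera images.
- tray_grip (a point): Centre of the wooden handle of the dark steel hand tray (loose, 250 g). The handle is an upright plate over the tray's middle: 46 mm across (local x), 14 mm thick along the tray (local y), 32 mm tall; this point is 60 mm above the tray's underside, z up. Grip the 14 mm with fingers closing along local y. The tray may stand on the left or the right; it is 154 mm long, 40 mm wide.
- tray_lip (a point): Middle of the underside edge of the tray's open pour end, at local -y, 77 mm from the tray's middle, 60 mm below the handle point; axes as tray_grip. The other end is closed, side walls 24 mm high, floor 4 mm thick. Bars stay put while the tray is level and slide out once the pour end dips by more than 13 to 20 degrees. Their tops are 16 mm below the handle.
- bar0_center (a point): Centre of a brass bar, 24 mm diameter, 70 mm long, 150 g, lying in the tray, along it, on its floor (nearer the pour end). Local x is its axis.
- bar1_center (a point): Centre of the second, equal brass bar, in line behind the first in the tray. Local x is its axis.
- vee: Steel V-trough (90 degrees) fixed on a green stand. Origin: on the fold at the gate, 108 mm above the bench. Local y: along the fold, uphill (25 degrees slope); x: across, level; z: square to the fold, out of the V. Legs 55 mm wide, V open 78 mm at z = 39 mm. Upper part y = 8 to 185 mm, lower part -8 to -174 mm. Bars slide freely down it, centre 15 to 17 mm off the fold.
- trough_mouth (a point): Point on the fold near the trough's open upper end, 165 mm uphill of the gate, 20 mm short of the upper edge; axes as vee. To tip, the tray's pour end edge is best about 30 mm out of the fold (local z) from here, tray in line with the fold, dipped downhill some 35 to 45 degrees. Bars waiting at the closed gate have centres at y = 38 and 108 mm of vee.
- bottom_stop (a point): Point on the fold at the face of the red bottom stop, y = -170 mm of vee; axes as vee. Bars run down against it have their centres 35 and 105 mm uphill of here.
- gauge (a joint): Travel of the sprung gauge slide in m: 0 home (yellow gate closes the trough), grows when pulled along local -x of vee (roughly to the robot), end stop 0.075. Pointer mid on the red mark at 0.050, where the gate's 36 mm window is centred on the fold; bars pass only from about 0.045 to 0.055. Spring pulls it home with 3.3 N at 0, 8.8 N at 0.050; moving mass 350 g.
- gauge_grip (a point): Grip point on the slide's black post (moves with it). Post 16 mm along the pull (local x), 22 mm along local y; top 24 mm beyond this point in local z, foot 38 mm below; axes as vee, so it leans 25 degrees from vertical, downhill. At home it is at x = -92, y = 0, z = 76 mm of vee; 44 mm free between it and the edge of the V.
- red_mark (a point): Middle of the 10 mm wide red mark across the 40 mm wide aluminium scale plate under the slide (top at z = 32 mm of vee, black ticks every 10 mm, plate out to x = -188 mm). The orange pointer, 20 mm ahead of the grip post's centre, is over it when the slide is pulled out 50 mm. On the trough's other side a spring tube reaches to x = 200 mm of vee.
- mallet: Wooden mallet, loose bystander: round head 60 mm in diameter and 120 mm long, handle 130 mm; origin under the head's centre. Swaps sides with the tray.
- bowl: Brass bowl, loose bystander, 110 mm wide, 60 mm high; origin under its centre.
- pot: Copper pot, loose bystander, 120 mm wide, 100 mm high; origin under its centre.
- oilcan: Blue oil can, loose bystander, 56 mm wide, 130 mm high; origin under its centre.
- hammer: Hammer lying on the bench, loose bystander.
- rim: Brass rim ring lying on the bench, loose bystander, 130 mm wide, 25 mm high; origin under its centre.
- anvil: Steel gear used as an anvil (fixed), 138 mm wide, 70 mm high, with a 44 mm post on top reaching 130 mm; origin under its centre.

How it is judged:
By the outcome, as a careful person would: the job done as asked, in the order asked, and still so for the second after the job is handed in, with the robot touching nothing.
It also fails if it takes over 72 s, if anything falls off the work surface, if the arm or the gripper's body presses on something with over 40 N, if the wrist force passes 120 N, or if a joint passes its speed limit or range.

## Robot

A 6-joint arm with a two-finger parallel gripper is mounted at the origin on the work surface. World frame = base frame: x ahead of the robot, y to its left, z up, the work surface at z = 0. Lengths are in m, angles in rad, forces in N, time in s.
With the tool pointing down it reaches from about 0.35 to 0.975 m from the base axis. Payload 7.1 kg.
Tool frame: the origin (TCP) lies at the very end of the fingers, on their centre line; the grasp point (between the pads) lies 19 mm behind it; y points along the fingers, x is the direction in which the jaws open and shut, and the axes are right-handed (so a half turn about y gives the same grasp; the last joint's range is limited). The gripper opens to 88 mm and grips with 3 to 60 N. Pads are 20 mm wide; open, the fingers measure 115 mm over their backs; the gripper's body (75 mm by 178 mm) begins 61 mm behind the grasp point.
Start: joints at [-1.172, 0.423, 1.63, -0, 1.089, -0.019], TCP at [0.254, -0.571, 0.193] pointing down, gripper open.
Joint ranges: [-3, 3], [-0.9, 2.11], [0.09, 2.58], [-1.31, 4.45], [0.11, 2.69], [-2.54, 2.54]. Speed limits (rad/s): [2.39, 2.39, 3.01, 3.14, 3.14, 3.14].

## Interface

Orientations are given as a rotation vector (axis times angle).
In Python, from plant import get_obs, read_camera, get_calibration, job_done, find_in gives the robot as it stands.
- The arm moves only by the tool send_rows, never from a script. Its argument "motion" is a list of rows, each an object of numbers: "tx", "ty", "tz": the shift along the tool's x, y, z in mm; "ax", "ay", "az": the turn, a rotation vector about the tool's x, y, z in degrees; "claw": the finger opening in mm, from 0 to 87.8. A call has 1 to 8 rows; each row is the pose to reach, as a shift and turn from the pose measured when the call began, along the tool's axes at that moment; what a row does not reach only later rows make up. A row lasts 1/12 s, in which the tool goes at most 41.7 mm and 7.16 degrees, less where a joint would pass 70% of its speed; a pose out of reach is approached as far as the arm can. A call with a gripper value outside its range is refused whole. The fingers move at their own pace and stop on an object; "newtons" is the grip in N (left out, the last holds). Time passes only in rows, so rows that repeat a pose let the fingers close. It gives the time, the measured TCP pose, the force and the opening at its end, in the units of the state.
- get_obs(): the state, without advancing time (a new reading comes with each control period).
- read_camera(name): name is "side" or "top"; returns (picture, depth): 384x512x3 uint8, red, green, blue; 384x512 float32, m along the optical axis (not along the pixel's ray), 0 where there is no reading.
- get_calibration(name): a dict with "camera_matrix" (3x3 intrinsics, pixels), "position" and "rotation" of the camera in the world. Camera axes: x right, y up, looking along -z (the intrinsics and any distortion apply to the point x, -y, -z); pixel columns grow to the right and rows downward; lengths in m; the calibration is good to about 2 mm. A picture is of the moment at which its call begins. get_calibration takes no time and is no camera call.
- job_done(): hands the job in, once; it reports no verdict.
Trained networks look in the newest picture that a camera, given by its name, has taken for a name from the list of things; names that differ only in an ending like _2 or _b are one class to them, and where a whole thing is asked for, a point or a joint stands for the part that bears it (a point fixed in the world has none). Each returns a list of dicts, best first, with "confidence" (0 to 1); they miss things now and then, are a little off and sometimes report something else, mostly with a low value. They report only what shows in the picture. A call takes as long as a camera call.
- find_in(camera, target): "at" ([x, y, z] in m, in the coordinates of the camera as it stood for that picture, good to about 4 mm: the middle of the surface that is visible of it).
The state is a dict: "time_s": time; "joint_pos": joint angles; "joint_velocities": joint speeds; "joint_torque": joint torques, N m; "position": TCP position; "eef_rot": TCP orientation; "force": force on the tool from outside, world axes, zero at the start; "torque": the same for the moment, N m; "gripper_width": finger opening in m.
Only numpy, scipy, OpenCV 4.12 (cv2) and the standard library are available. Lean on these libraries where they do the work, as an engineer would, in place of code of your own. Each camera call takes 0.05 s, during which the arm holds its last target.

## Working session

There is one attempt and no reset: what is moved stays moved. The work goes in short steps, Python scripts to look and compute and a tool call to move; the robot and the scene stay as the last step left them, time stands still between calls to the robot, and variables do not carry over. Pictures are saved under pics/ and viewed, and the job is handed in when it is done.

Besides the shell and the picture viewer there is one more tool, called after "Emit:" as name(argument=value, ...) on one line, values as JSON. send_rows: Moves the arm, as the interface text tells. Its arguments: {"type":"object","properties":{"motion":{"type":"array","items":{"type":"object","properties":{"tx":{"type":"number"},"ty":{"type":"number"},"tz":{"type":"number"},"ax":{"type":"number"},"ay":{"type":"number"},"az":{"type":"number"},"claw":{"type":"number"}}}},"newtons":{"type":"number"}},"required":["motion"]}

```bash
mkdir -p pics; ls
cat > h.py <<'E'
import numpy as np, cv2
from plant import *
from scipy.spatial.transform import Rotation as R
def towor(cam,p):
    c=get_calibration(cam); return np.array(c['position'])+rot(c)@np.array(p)
def rot(c):
    r=np.array(c['rotation'],float)
    return r if r.shape==(3,3) else (R.from_rotvec(r).as_matrix() if r.size==3 else R.from_quat(r).as_matrix())
def save(cam,name):
    im,d=read_camera(cam); cv2.imwrite(f'pics/{name}.png',im[:,:,::-1]); np.save(f'pics/{name}.npy',d); return im,d
def px2w(cam,u,v,depth):
    c=get_calibration(cam);K=np.array(c['camera_matrix'])
    x=(u-K[0,2])/K[0,0]*depth; y=(v-K[1,2])/K[1,1]*depth
    return towor(cam,[x,-y,-depth])
def cloud(cam,d):
    c=get_calibration(cam);K=np.array(c['camera_matrix'])
    v,u=np.mgrid[:d.shape[0],:d.shape[1]]
    P=np.stack([(u-K[0,2])/K[0,0]*d,-(v-K[1,2])/K[1,1]*d,-d],-1)
    return P@rot(c).T+np.array(c['position'])
E
python3 - <<'E'
from h import *
print(get_obs())
for c in ['side','top']:
    print(get_calibration(c))
    save(c,c+'0')
    for t in ['tray_grip','tray_lip','bar0_center','bar1_center','vee','trough_mouth','bottom_stop','gauge','gauge_grip','red_mark','mallet']:
        r=find_in(c,t)
        for q in r[:2]: print(c,t,round(q['confidence'],2),towor(c,q['at']).round(4),{k:v for k,v in q.items() if k not in('at','confidence')})
print(get_obs()['time_s'])
E
```

```text
pics
{'time_s': 0.0, 'joint_pos': array([-1.17201848e+00,  4.23792165e-01,  1.63070703e+00, -9.95009969e-06,
        1.08861940e+00, -1.90153604e-02]), 'joint_velocities': array([ 0.00016117,  0.00077436, -0.00116487,  0.00076177,  0.0014701 ,
        0.00194641]), 'joint_torque': array([ 5.13080304e-04, -5.44627690e+01, -2.73668665e+01,  6.42806618e-02,
        2.27815151e-02, -1.07779017e-04]), 'position': array([ 0.25336273, -0.57066772,  0.19222545]), 'eef_rot': array([-1.37749712,  0.89711211, -0.89502732]), 'force': array([ 0.39291649, -0.16854031, -0.09262281]), 'torque': array([ 0.00060811, -0.00641814, -0.05308914]), 'gripper_width': 0.08752153010885345}
{'camera_matrix': array([[414.99329754,   0.        , 255.74221965],
       [  0.        , 414.99329754, 191.73552084],
       [  0.        ,   0.        ,   1.        ]]), 'position': array([-0.06243606,  0.64641688,  0.92129264]), 'rotation': array([ 0.41419624, -1.02062016, -2.20783276])}
side tray_grip 0.88 [0.4442 0.3071 0.0212] {}
side tray_lip 0.82 [0.4478 0.2992 0.0186] {}
side bar0_center 0.5 [0.4574 0.2486 0.0279] 
[... 761 characters left out ...]
 array([ 0.11083533, -0.13485434, -1.56436628])}
top tray_grip 0.77 [0.4684 0.2862 0.0251] {}
top tray_lip 0.74 [0.4704 0.2857 0.0243] {}
top bar0_center 0.45 [0.4637 0.2566 0.0276] {}
top bar1_center 0.43 [0.4564 0.3394 0.0298] {}
top bar1_center 0.24 [0.3673 0.0006 0.0257] {}
top vee 0.66 [ 0.6535 -0.0189  0.1411] {}
top trough_mouth 0.84 [ 0.6496 -0.0223  0.1411] {}
top bottom_stop 0.94 [ 0.655  -0.0235  0.1379] {}
top gauge 0.92 [ 0.6444 -0.0274  0.1521] {}
top gauge_grip 0.78 [ 0.6448 -0.0275  0.1508] {}
top gauge_grip 0.36 [ 0.4207 -0.2896  0.0515] {}
top red_mark 0.6 [ 0.6518 -0.0212  0.1412] {}
top mallet 0.92 [ 0.426  -0.2877  0.0522] {}
top mallet 0.36 [0.6228 0.4288 0.0688] {}
1.2
```

View pics/side0.png

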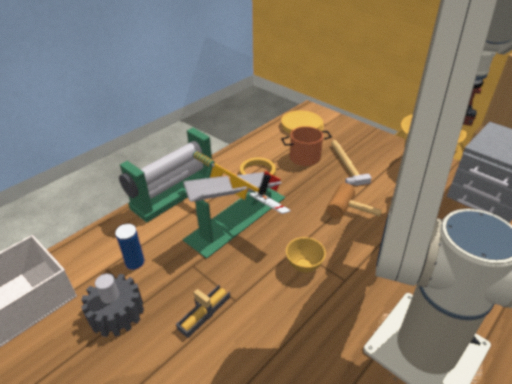

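View pics/top0.png

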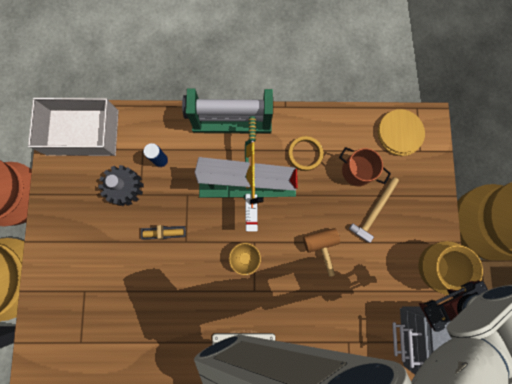

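Run:
```python
import cv2,numpy as np
a=cv2.imread('pics/top0.png');s=cv2.imread('pics/side0.png')
cv2.imwrite('pics/z1.png',np.hstack([cv2.resize(a[140:245,125:310],None,fx=4,fy=4,interpolation=cv2.INTER_CUBIC)]))
cv2.imwrite('pics/z2.png',cv2.resize(s[120:345,160:310],None,fx=2.6,fy=2.6,interpolation=cv2.INTER_CUBIC))
```

```text
(no output)
```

View pics/z1.png

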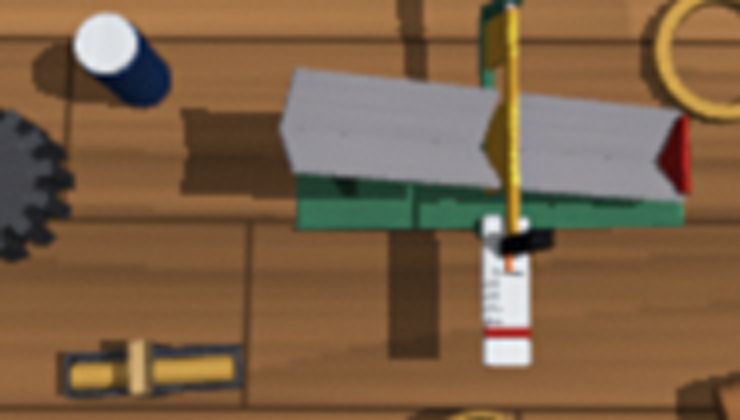

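View pics/z2.png

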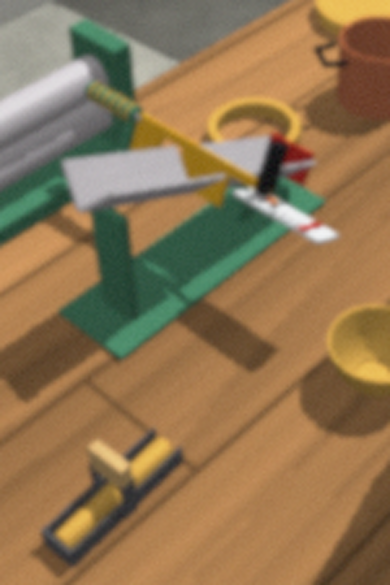

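Run:
```python
from h import *
d=np.load('pics/top0.npy'); P=cloud('top',d); im=cv2.imread('pics/top0.png').astype(int)
def show(u,v): print((u,v),P[v,u].round(4),im[v,u][::-1])
for v in range(222,244,2):
    print(v,[ (P[v,u].round(3)[1],P[v,u].round(3)[0],P[v,u].round(3)[2]) for u in range(138,190,4)])
print('bench z', P[300,200],P[200,350],P[110,150])
```

```text
222 [(np.float64(0.39), np.float64(0.499), np.float64(-0.002)), (np.float64(-0.019), np.float64(0.397), np.float64(1.281)), (np.float64(0.36), np.float64(0.499), np.float64(-0.001)), (np.float64(0.346), np.float64(0.499), np.float64(-0.003)), (np.float64(0.33), np.float64(0.499), np.float64(0.002)), (np.float64(0.316), np.float64(0.499), np.float64(0.002)), (np.float64(0.302), np.float64(0.499), np.float64(-0.001)), (np.float64(0.287), np.float64(0.499), np.float64(-0.002)), (np.float64(0.273), np.float64(0.499), np.float64(-0.002)), (np.float64(0.258), np.float64(0.499), np.float64(-0.0)), (np.float64(0.243), np.float64(0.499), np.float64(0.0)), (np.float64(0.228), np.float64(0.499), np.float64(0.002)), (np.float64(0.213), np.float64(0.499), np.float64(0.002))]
224 [(np.float64(0.39), np.float64(0.491), np.float64(-0.002)), (np.float64(0.375), np.float64(0.491), np.float64(-0.001)), (np.float64(0.359), np.float64(0.491), np.float64(0.002)), (np.float64(0.346), np.float64(0.492), np.float64(-0.002)), (np.float64(0.33), np.float64(0.491), np.float64(0.002)), (np.float64(0.315), np.flo
[... 6808 characters left out ...]
at64(0.343), np.float64(0.426), np.float64(-0.004)), (np.float64(0.327), np.float64(0.426), np.float64(0.001)), (np.float64(0.314), np.float64(0.426), np.float64(-0.002)), (np.float64(0.299), np.float64(0.426), np.float64(-0.0)), (np.float64(0.284), np.float64(0.426), np.float64(0.0)), (np.float64(0.27), np.float64(0.426), np.float64(-0.001)), (np.float64(0.254), np.float64(0.426), np.float64(0.002)), (np.float64(0.24), np.float64(0.426), np.float64(0.004)), (np.float64(0.225), np.float64(0.426), np.float64(0.002)), (np.float64(0.212), np.float64(0.426), np.float64(-0.002))]
bench z [ 0.22135075  0.15521055 -0.00185214] [ 0.58361993 -0.39673927 -0.00179864] [0.93171538 0.36619739 0.00112943]
```

Run:
```python
from h import *
for c in ['top','side']:
    I=[];D=[]
    for i in range(8):
        im,d=read_camera(c); I.append(im.astype(float)); d=d.copy(); d[d==0]=np.nan; D.append(d)
    I=np.mean(I,0); D=np.nanmedian(D,0); np.save(f'pics/I_{c}.npy',I); np.save(f'pics/D_{c}.npy',np.nan_to_num(D))
    P=cloud(c,D)
    # tray ortho crop
    if c=='top':
        for v in (228,230,232,234,236):
            print(v,[(u,round(P[v,u,1]*1000),round(P[v,u,2]*1000),I[v,u].astype(int).tolist()) for u in list(range(139,147))+list(range(180,188))])
    crop=I[215:250,130:195] if c=='top' else I[275:345,165:245]
    cv2.imwrite(f'pics/tr_{c}.png',cv2.resize(crop[:,:,::-1],None,fx=9,fy=8,interpolation=cv2.INTER_CUBIC))
    S=np.isfinite(P).all(-1)&(P[...,2]>0.012)&(P[...,2]<.05)&(abs(P[...,0]-.46)<.06)&(abs(P[...,1]-.29)<.11)
    print(c,S.sum(),P[S].min(0),P[S].max(0), cv2.minAreaRect(P[S][:,:2].astype(np.float32)*1000))
    H=np.isfinite(P).all(-1)&(P[...,2]>0.068)&(abs(P[...,0]-.46)<.06)&(abs(P[...,1]-.29)<.06)
    print('handle',H.sum(),P[H].mean(0),P[H].min(0),P[H].max(0))
```

```text
228 [(139, 384, 1, [96, 66, 40]), (140, 381, 0, [85, 61, 41]), (141, 370, 24, [84, 67, 55]), (142, 366, 24, [81, 69, 62]), (143, 362, 25, [77, 65, 59]), (144, 359, 24, [77, 66, 59]), (145, 356, 23, [77, 67, 62]), (146, 352, 23, [77, 69, 68]), (180, 234, 5, [89, 76, 63]), (181, 231, 3, [89, 75, 58]), (182, 227, 3, [84, 72, 59]), (183, 223, 4, [70, 68, 67]), (184, 219, 5, [70, 68, 71]), (185, 216, 1, [81, 68, 58]), (186, 213, 1, [85, 61, 39]), (187, 209, -1, [115, 80, 48])]
230 [(139, 384, 0, [93, 64, 38]), (140, 381, -1, [76, 56, 41]), (141, 370, 24, [67, 61, 60]), (142, 366, 23, [50, 51, 55]), (143, 366, 13, [56, 51, 45]), (144, 365, 5, [83, 70, 57]), (145, 361, 5, [93, 80, 67]), (146, 358, 2, [93, 79, 65]), (180, 229, 27, [187, 145, 67]), (181, 226, 26, [190, 147, 67]), (182, 222, 26, [176, 135, 62]), (183, 221, 16, [112, 88, 53]), (184, 220, 2, [73, 68, 67]), (185, 216, 4, [78, 66, 58]), (186, 213, 0, [89, 63, 41]), (187, 209, 0, [123, 85, 52])]
232 [(139, 383, 1, [95, 65, 40]), (140, 381, -3, [75, 56, 41]), (141, 369, 25, [67, 61, 60]), (142, 366, 24, [103, 85, 62]), (143, 362, 25
[... 1358 characters left out ...]
43585999 0.21508264 0.01212676] [0.48308983 0.36979973 0.04954353] ((460.4620666503906, 292.5081787109375), (44.20085906982422, 153.35829162597656), 2.7882916927337646)
handle 68 [0.46018256 0.29163119 0.07471972] [0.43786624 0.28420892 0.0686899 ] [0.4829877  0.29947146 0.0776312 ]
side 852 [0.43491808 0.21729101 0.01200317] [0.48468236 0.37221055 0.04997945] ((459.6912841796875, 294.7784423828125), (47.209564208984375, 153.63612365722656), 2.3914589881896973)
handle 108 [0.45735342 0.29542225 0.07416802] [0.436558   0.28704417 0.06841466] [0.4819317  0.30231301 0.0763708 ][ WARN:0@10.372] global loadsave.cpp:1063 imwrite_ Unsupported depth image for selected encoder is fallbacked to CV_8U.
```

View pics/tr_top.png

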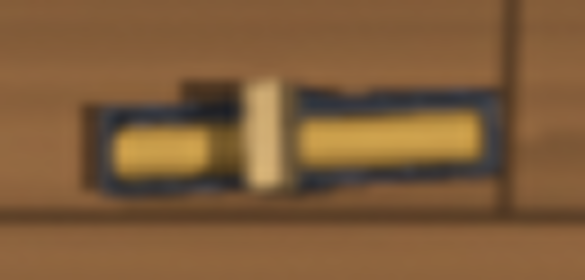

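View pics/tr_side.png

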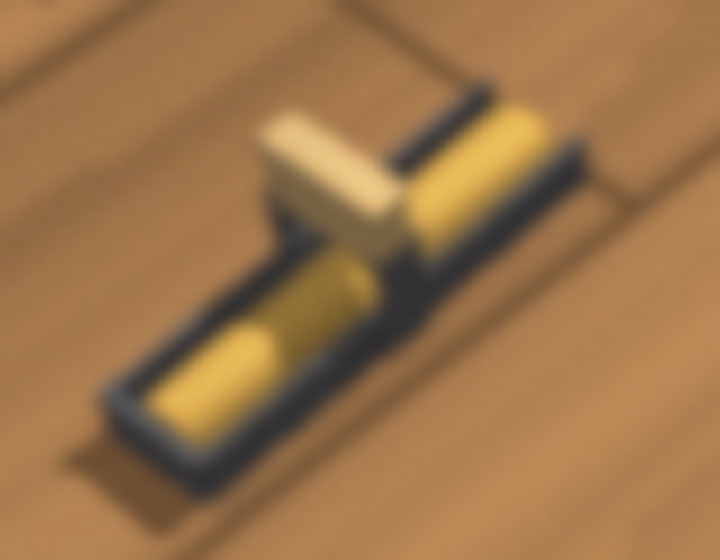

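```bash
cat > fitv.py <<'E'
from h import *
from scipy.optimize import least_squares
def vR(yaw): return R.from_euler('z',yaw).as_matrix()@R.from_euler('x',np.radians(25)).as_matrix()
C={}
for c in ['top','side']:
    D=np.load(f'pics/D_{c}.npy');I=np.load(f'pics/I_{c}.npy');P=cloud(c,D)
    ok=(D>0)&(abs(P[...,0]-.655)<.12)&(abs(P[...,1]+.015)<.25)&(P[...,2]>.03)
    C[c]=(P[ok],I[ok])
def loc(p,P): return (P-np.array([p[0],p[1],.108]))@vR(p[2])
def run(cams,p):
    for it in range(8):
        L=[]
        for c in cams:
            P,I=C[c]; grey=(I.max(1)-I.min(1)<25)&(I.mean(1)>90)
            l=loc(p,P); m=grey&(abs(l[:,1])<160)&(abs(l[:,1])>20)&(abs(abs(l[:,0])-l[:,2])<(.02 if it<3 else .007))&(l[:,2]<.036)&(abs(l[:,0])>.003)
            L.append((P[m],np.sign(l[m,0])))
        Q=np.vstack([a for a,_ in L]);s=np.hstack([b for _,b in L])
        def f(q):
            l=(Q-np.array([q[0],p[1],.108+q[2]]))@vR(q[1]); return (l[:,2]-s*l[:,0])/2**.5
        r=least_squares(f,[p[0],p[2],0],loss='soft_l1',f_scale=.003)
        p=[r.x[0],p[1],r.x[1]]; 
    l=(Q-np.array([p[0],p[1],.108+r.x[2]]))@vR(p[2])
    print(cams,len(Q),'x',p[0],'yaw deg',np.degrees(p[2]),'zoff',r.x[2],'rms',np.sqrt((f(r.x)**2).mean()), 's',[(s>0).sum(),(s<0).sum()])
    return p
if __name__=='__main__':
    for cams in (['top'],['side'],['top','side']):
        p=run(cams,[.655,-.02,np.radians(-4)])
        for c in cams:
            P,I=C[c]; l=loc(p,P)
            m=(I[:,0]>1.5*I[:,2]+20)&(I[:,1]>.6*I[:,0])&(l[:,2]>0.0)&(abs(l[:,1])<.03)
            print(c,'yellow y med',np.median(l[m,1]),np.percentile(l[m,1],[5,95]),m.sum())
            g=(I.max(1)-I.min(1)<25)&(I.mean(1)>90)&(abs(abs(l[:,0])-l[:,2])<.008)
            print(' ends',l[g,1].min(),l[g,1].max(), np.percentile(l[g,1],[1,99]))
            m=(I[:,0]>120)&(I[:,1]<70)
            print(' red',m.sum(), [np.median(l[m&(l[:,1]<-.1)],0).round(4),np.median(l[m&(abs(l[:,1])<.06)],0).round(4)])
            m=(I.max(1)<50)&(l[:,2]>.03)&(abs(l[:,1])<.05)&(l[:,0]<-.05)
            print(' black',m.sum(),l[m].min(0),l[m].max(0),l[m].mean(0))
E
python3 fitv.py
```

```text
['top'] 0 x 0.655 yaw deg -4.0 zoff 0.0 rms nan s [np.int64(0), np.int64(0)]
top yellow y med 0.01160298773133127 [0.00034096 0.01909133] 321
 ends -0.16646160057901713 0.19386488238795271 [-0.15846092  0.18439103]
 red 27 [array([-0.0031, -0.1638,  0.04  ]), array([nan, nan, nan])]
 black 59 [-0.10493032 -0.0049454   0.04463439] [-0.08872502  0.01321603  0.10070571] [-0.09785652  0.00781598  0.08456326]
['side'] 0 x 0.655 yaw deg -4.0 zoff 0.0 rms nan s [np.int64(0), np.int64(0)]
side yellow y med 0.012692671116233756 [0.0058473  0.01964221] 445
 ends -0.15891473981637805 0.19525827080621788 [-0.147937    0.19369908]
 red 47 [array([-0.0085, -0.1623,  0.0324]), array([nan, nan, nan])]
 black 100 [-0.10657365 -0.00416393  0.04168669] [-0.0975265   0.01428422  0.09644677] [-0.10350287  0.00780577  0.06948034]
['top', 'side'] 0 x 0.655 yaw deg -4.0 zoff 0.0 rms nan s [np.int64(0), np.int64(0)]
top yellow y med 0.01160298773133127 [0.00034096 0.01909133] 321
 ends -0.16646160057901713 0.19386488238795271 [-0.15846092  0.18439103]
 red 27 [array([-0.0031, -0.1638,  0.04  ]), array([nan, nan, nan])]
 black 59 [-0.10493032 -0.0049454   0.04463439] [-0.08872502  0.01321603  0.10070571] [-0.09785652  0.00781598  0.08456326]
side yellow y med 0.012692671116233756 [0.0058473  0.01964221] 445
 ends -0.15891473981637805 0.19525827080621788 [-0.147937    0.19369908]
 red 47 [array([-0.0085, -0.1623,  0.0324]), array([nan, nan, nan])]
 black 100 [-0.10657365 -0.00416393  0.04168669] [-0.0975265   0.01428422  0.09644677] [-0.10350287  0.00780577  0.06948034]fitv.py:23: RuntimeWarning: Mean of empty slice.
  print(cams,len(Q),'x',p[0],'yaw deg',np.degrees(p[2]),'zoff',r.x[2],'rms',np.sqrt((f(r.x)**2).mean()), 's',[(s>0).sum(),(s<0).sum()])
  ret = ret.dtype.type(ret / rcount)
  return _methods._mean(a, axis=axis, dtype=dtype,
  ret = um.true_divide(
```

```bash
sed -i 's/<160/<.160/; s/>20)/>.020)/; s/\[.655,-.02,/[.655,-.01,/' fitv.py; python3 fitv.py
```

```text
['top'] 1496 x 0.6480430393868193 yaw deg 0.8922930654393567 zoff -0.0008286360193270197 rms 0.0010438430483739243 s [np.int64(905), np.int64(591)]
top yellow y med 0.0023256981539103447 [-0.00401614  0.00317807] 332
 ends -0.17239337469541474 0.1849972493898758 [-0.16528289  0.18318083]
 red 27 [array([-0.0107, -0.1724,  0.0441]), array([nan, nan, nan])]
 black 59 [-0.10011098 -0.0061162   0.04547201] [-0.08546345  0.01162857  0.10134493] [-0.09314334  0.006314    0.08526364]
['side'] 777 x 0.6458718250091209 yaw deg 1.2273697212383186 zoff -0.00461645802354491 rms 0.0006701692733714872 s [np.int64(638), np.int64(139)]
side yellow y med 0.002964450987135718 [-0.00048671  0.00437139] 456
 ends -0.1705356408908184 0.18688797194250464 [-0.15709145  0.18555848]
 red 47 [array([-0.0145, -0.17  ,  0.0364]), array([nan, nan, nan])]
 black 100 [-0.0990219  -0.00464846  0.04206386] [-0.09010391  0.01357265  0.09676551] [-0.09619125  0.00719804  0.06976373]
['top', 'side'] 2272 x 0.647824703774085 yaw deg 1.073040022677176 zoff -0.0016203196315241132 rms 0.0013343118974868827 s [np.int64(1555), np.int64(717)]
top yellow y med 0.0022126449716201703 [-0.00396226  0.00319725] 332
 ends -0.17227669855584624 0.1850495735269159 [-0.16520953  0.18319698]
 red 27 [array([-0.011 , -0.1725,  0.0441]), array([nan, nan, nan])]
 black 59 [-0.09998294 -0.00585817  0.04535577] [-0.08538555  0.01190367  0.10121932] [-0.0930202   0.00657674  0.08514113]
side yellow y med 0.0030560251818787815 [-0.00053292  0.00437658] 456
 ends -0.17042037066737784 0.1868416881043022 [-0.15700449  0.18560897]
 red 47 [array([-0.016 , -0.17  ,  0.0363]), array([nan, nan, nan])]
 black 100 [-0.10091119 -0.00485434  0.04215436] [-0.0920129   0.01337451  0.09685889] [-0.0980816   0.00699644  0.06985773]
  return _methods._mean(a, axis=axis, dtype=dtype,
  ret = um.true_divide(
```

```bash
cat >> h.py <<'E'
VO=np.array([.6472,-.009,.108]); VR=R.from_euler('z',1.0,degrees=True)*R.from_euler('x',25,degrees=True)
def cur():
    o=get_obs(); return o,np.array(o['position']),R.from_rotvec(o['eef_rot'])
def delta(tp,tr):
    "rows values mm, deg to reach TCP tp, Rotation tr"
    o,p,r=cur(); t=r.inv().apply(np.array(tp)-p)*1000; a=np.degrees((r.inv()*tr).as_rotvec())
    print('t',o['time_s'],'d mm',t.round(1),'rot',a.round(2),'| force',np.array(o['force']).round(1),'w',round(o['gripper_width']*1000,1),'j',np.array(o['joint_pos']).round(2))
def mk(x,y): # tool axes from jaw dir x and finger dir y
    y=np.array(y,float);y/=np.linalg.norm(y);x=np.array(x,float);x-=y*(x@y);x/=np.linalg.norm(x)
    return R.from_matrix(np.stack([x,y,np.cross(x,y)],1))
TR=R.from_euler('z',2.6,degrees=True); TC=np.array([.459,.293,0])
E
python3 - <<'E'
from h import *
o,p,r=cur(); print(r.as_matrix().round(3))
ty=TR.apply([0,1,0])
for s in (1,-1):
    g=mk(s*ty,[0,0,-1]); delta(TC+[0,0,.043],g)
E
```

```text
[[ 0.406  0.     0.914]
 [-0.914 -0.     0.406]
 [ 0.    -1.     0.   ]]
t 2.0 d mm [-706.6  150.   538.4] rot [   0.   -158.66    0.  ] | force [-0.1 -0.5 -0.8] w 87.6 j [-1.17  0.42  1.63  0.    1.09 -0.02]
t 2.0 d mm [-706.6  150.   538.4] rot [-0.   21.34  0.  ] | force [-0.1 -0.5 -0.8] w 87.6 j [-1.17  0.42  1.63  0.    1.09 -0.02]
```

Run:
```python
from h import *
o,p,r=cur()
for w,a in (((.40,-.42,.33),-35),((.46,-.30,.35),-53)):
    print(r.inv().apply(np.array(w)-p)*1000,a)
```

```text
[ -78.82392915 -137.01413412  195.16327901] -35
[-164.15998508 -157.01644668  298.68943537] -53
```

Emit:
send_rows(motion=[{"tx": -10, "ty": -34, "tz": 22, "ay": -7}, {"tx": -25, "ty": -60, "tz": 50, "ay": -14}, {"tx": -40, "ty": -85, "tz": 85, "ay": -21}, {"tx": -58, "ty": -105, "tz": 120, "ay": -28}, {"tx": -79, "ty": -125, "tz": 155, "ay": -35}, {"tx": -100, "ty": -140, "tz": 190, "ay": -42}, {"tx": -125, "ty": -150, "tz": 225, "ay": -49}, {"tx": -148, "ty": -157, "tz": 255, "ay": -56}])

```text
$.motion[0]: bad value
```

Run:
```python
from h import *
o,p,r=cur(); print(p)
g=mk(TR.apply([0,1,0]),[0,0,-1])
delta((.53,0.0,.36),g); delta(TC+[0,0,.16],g)
```

```text
[ 0.25360326 -0.57122983  0.19298787]
t 2.0 d mm [-410.  -167.   484.4] rot [   0.   -158.66    0.  ] | force [-0.1 -0.5 -0.8] w 87.6 j [-1.17  0.42  1.63  0.    1.09 -0.02]
t 2.0 d mm [-706.6   33.   538.4] rot [   0.   -158.66    0.  ] | force [-0.1 -0.5 -0.8] w 87.6 j [-1.17  0.42  1.63  0.    1.09 -0.02]
```

Emit:
send_rows(motion=[{"tx": -10, "ty": -34, "tz": 22, "ax": 0, "ay": -7, "az": 0, "claw": 70}, {"tx": -25, "ty": -60, "tz": 50, "ax": 0, "ay": -14, "az": 0, "claw": 70}, {"tx": -40, "ty": -85, "tz": 80, "ax": 0, "ay": -21, "az": 0, "claw": 70}, {"tx": -58, "ty": -105, "tz": 110, "ax": 0, "ay": -28, "az": 0, "claw": 70}, {"tx": -79, "ty": -125, "tz": 140, "ax": 0, "ay": -35, "az": 0, "claw": 70}, {"tx": -100, "ty": -140, "tz": 170, "ax": 0, "ay": -42, "az": 0, "claw": 70}, {"tx": -125, "ty": -150, "tz": 200, "ax": 0, "ay": -49, "az": 0, "claw": 70}, {"tx": -148, "ty": -157, "tz": 230, "ax": 0, "ay": -56, "az": 0, "claw": 70}])

```text
time_s: 2.67
position: [0.4046, -0.3412, 0.3516]
eef_rot: [-1.568, 0.132, -0.135]
force: [0.6, -0.1, -0.2]
gripper_width: 0.0699
```

Run:
```python
from h import *
o,p,r=cur(); print(p)
g=mk(TR.apply([0,1,0]),[0,0,-1])
delta((.53,0.0,.36),g); delta(TC+[0,0,.16],g)
```

```text
[ 0.40457039 -0.3411941   0.3516038 ]
t 2.6667 d mm [ 65.9  -8.7 357.5] rot [ 1.4000e-01 -1.0234e+02  2.0000e-02] | force [ 0.6 -0.1 -0.2] w 69.9 j [-0.72  0.13  1.66  0.    1.35 -0.55]
t 2.6667 d mm [-54.  190.8 634.5] rot [ 1.4000e-01 -1.0234e+02  2.0000e-02] | force [ 0.6 -0.1 -0.2] w 69.9 j [-0.72  0.13  1.66  0.    1.35 -0.55]
```

Emit:
send_rows(motion=[{"tx": 8, "ty": -3, "tz": 40, "ax": 0, "ay": -7, "az": 0, "claw": 70}, {"tx": 18, "ty": -5, "tz": 80, "ax": 0, "ay": -14, "az": 0, "claw": 70}, {"tx": 28, "ty": -8, "tz": 120, "ax": 0, "ay": -21, "az": 0, "claw": 70}, {"tx": 38, "ty": -8, "tz": 160, "ax": 0, "ay": -28, "az": 0, "claw": 70}, {"tx": 46, "ty": -8, "tz": 200, "ax": 0, "ay": -35, "az": 0, "claw": 70}, {"tx": 52, "ty": -8, "tz": 240, "ax": 0, "ay": -42, "az": 0, "claw": 70}, {"tx": 58, "ty": -8, "tz": 280, "ax": 0, "ay": -49, "az": 0, "claw": 70}, {"tx": 62, "ty": -8, "tz": 320, "ax": 0, "ay": -56, "az": 0, "claw": 70}])

```text
time_s: 3.33
position: [0.5202, -0.0343, 0.3596]
eef_rot: [-1.478, -0.637, 0.635]
force: [0.8, -0.5, 0.0]
gripper_width: 0.07
```

Run:
```python
from h import *
o,p,r=cur(); print(p)
g=mk(TR.apply([0,1,0]),[0,0,-1])
delta(TC+[0,0,.16],g)
```

```text
[ 0.52018044 -0.03426139  0.35960498]
t 3.3333 d mm [195.7 199.  269.8] rot [ 1.600e-01 -4.599e+01 -3.000e-02] | force [ 0.8 -0.5  0. ] w 70.0 j [-0.09  0.11  1.66 -0.    1.37 -0.9 ]
```

Emit:
send_rows(motion=[{"tx": 22, "ty": 0, "tz": 32, "ax": 0, "ay": -6, "az": 0, "claw": 70}, {"tx": 45, "ty": 0, "tz": 65, "ax": 0, "ay": -12, "az": 0, "claw": 70}, {"tx": 68, "ty": 2, "tz": 98, "ax": 0, "ay": -18, "az": 0, "claw": 70}, {"tx": 92, "ty": 8, "tz": 131, "ax": 0, "ay": -24, "az": 0, "claw": 70}, {"tx": 117, "ty": 20, "tz": 163, "ax": 0, "ay": -30, "az": 0, "claw": 70}, {"tx": 140, "ty": 40, "tz": 193, "ax": 0, "ay": -36, "az": 0, "claw": 70}, {"tx": 160, "ty": 66, "tz": 220, "ax": 0, "ay": -42, "az": 0, "claw": 70}, {"tx": 178, "ty": 95, "tz": 245, "ax": 0, "ay": -46, "az": 0, "claw": 70}])

```text
time_s: 4.0
position: [0.465, 0.2635, 0.2665]
eef_rot: [-1.188, -1.251, 1.245]
force: [0.7, 0.1, 0.0]
gripper_width: 0.07
```

Run:
```python
from h import *
o,p,r=cur(); print(p)
g=mk(TR.apply([0,1,0]),[0,0,-1])
delta(TC+[0,0,.12],g); delta(TC+[0,0,.043],g)
```

```text
[0.46504547 0.26345175 0.26649864]
t 4.0 d mm [ 29.8 146.5   5.3] rot [ 0.3   0.37 -0.  ] | force [0.7 0.1 0. ] w 70.0 j [ 0.49  0.21  1.76 -0.    1.17 -1.13]
t 4.0 d mm [ 29.8 223.5   5.7] rot [ 0.3   0.37 -0.  ] | force [0.7 0.1 0. ] w 70.0 j [ 0.49  0.21  1.76 -0.    1.17 -1.13]
```

Emit:
send_rows(motion=[{"tx": 10, "ty": 36, "tz": 2, "ax": 0.3, "ay": 0.4, "az": 0, "claw": 60}, {"tx": 20, "ty": 72, "tz": 4, "ax": 0.3, "ay": 0.4, "az": 0, "claw": 60}, {"tx": 30, "ty": 108, "tz": 5, "ax": 0.3, "ay": 0.4, "az": 0, "claw": 60}, {"tx": 30, "ty": 140, "tz": 5, "ax": 0.3, "ay": 0.4, "az": 0, "claw": 60}, {"tx": 30, "ty": 146, "tz": 5, "ax": 0.3, "ay": 0.4, "az": 0, "claw": 60}, {"tx": 30, "ty": 146, "tz": 5, "ax": 0.3, "ay": 0.4, "az": 0, "claw": 60}])

```text
time_s: 4.5
position: [0.4578, 0.2923, 0.1186]
eef_rot: [-1.186, -1.238, 1.246]
force: [-0.0, -0.7, 0.1]
gripper_width: 0.0599
```

Run:
```python
from h import *
g=mk(TR.apply([0,1,0]),[0,0,-1])
delta(TC+[0,0,.043],g)
im,d=save('side','s2'); cv2.imwrite('pics/s2z.png',cv2.resize(im[200:384,100:300,::-1],None,fx=3,fy=3,interpolation=cv2.INTER_CUBIC))
```

```text
t 4.5 d mm [ 0.8 75.6 -1.6] rot [-0.24 -0.01 -0.14] | force [-0.  -0.7  0.1] w 59.9 j [ 0.55  0.41  1.86 -0.    0.88 -1.07]
```

View pics/s2z.png

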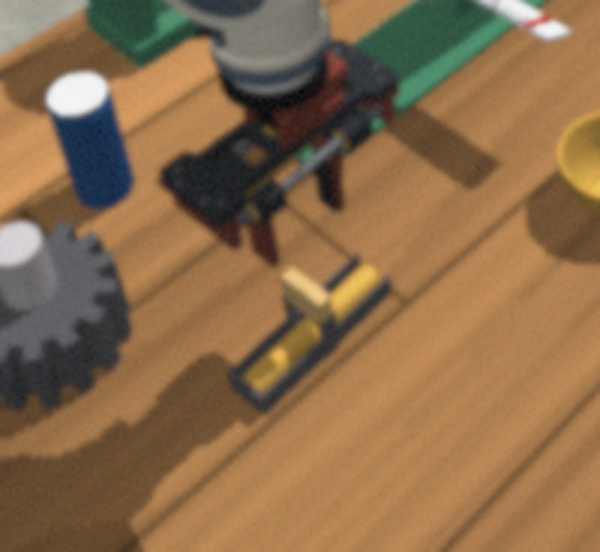

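Emit:
send_rows(motion=[{"tx": 1, "ty": 30, "tz": -1.5, "ax": 0, "ay": 0, "az": 0, "claw": 60}, {"tx": 1, "ty": 55, "tz": -1.5, "ax": 0, "ay": 0, "az": 0, "claw": 60}, {"tx": 1, "ty": 70, "tz": -1.5, "ax": 0, "ay": 0, "az": 0, "claw": 50}, {"tx": 1, "ty": 75.5, "tz": -1.5, "ax": 0, "ay": 0, "az": 0, "claw": 40}, {"tx": 1, "ty": 75.5, "tz": -1.5, "ax": 0, "ay": 0, "az": 0, "claw": 30}, {"tx": 1, "ty": 75.5, "tz": -1.5, "ax": 0, "ay": 0, "az": 0, "claw": 24}])

```text
time_s: 5.05
position: [0.462, 0.2946, 0.047]
eef_rot: [-1.188, -1.243, 1.241]
force: [0.2, 0.1, 0.4]
gripper_width: 0.0368
```

Run:
```python
from h import *
g=mk(TR.apply([0,1,0]),[0,0,-1])
delta(TC+[0,0,.043],g)
im,d=save('side','s3'); cv2.imwrite('pics/s3z.png',cv2.resize(im[240:350,140:260,::-1],None,fx=5,fy=5,interpolation=cv2.INTER_CUBIC))
```

```text
t 5.05 d mm [-1.5  3.9  3.1] rot [ 0.08 -0.06  0.04] | force [0.2 0.1 0.4] w 36.8 j [ 0.55  0.53  1.89 -0.    0.73 -1.07]
```

View pics/s3z.png

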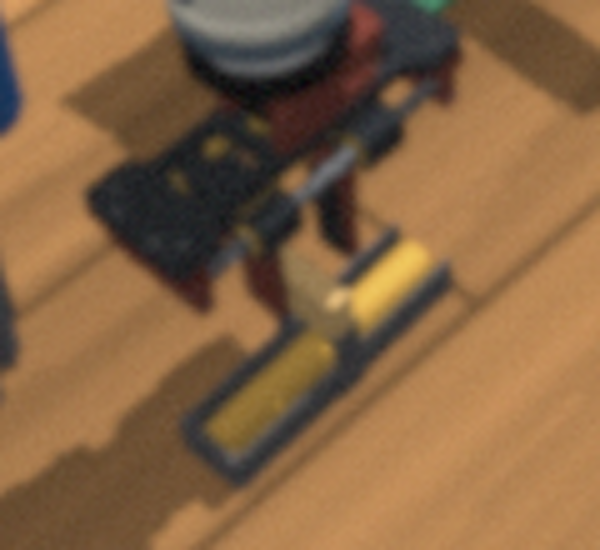

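Run:
```python
from h import *
im=cv2.imread('pics/s3.png')[:,:,::-1].astype(int); d=np.load('pics/s3.npy'); P=cloud('side',d)
c=get_calibration('side');K=np.array(c['camera_matrix'])
def proj(w):
    q=rot(c).T@(np.array(w)-c['position']); return K[0,0]*q[0]/-q[2]+K[0,2], K[1,1]*-q[1]/-q[2]+K[1,2]
o,p,r=cur()
ax=r.as_matrix()
vis=cv2.resize(im[240:350,140:260,::-1].astype(np.uint8),None,fx=6,fy=5.4 and 5.4,interpolation=cv2.INTER_CUBIC)
def dot(w,col):
    u,v=proj(w); cv2.circle(vis,(int((u-140+.5)*6),int((v-240+.5)*5.4)),3,col,-1)
dot(p,(0,0,255))
for s in(1,-1):
  for z in (10,-10):
    dot(p+ax@[s*.0184,0,z/1000],(0,255,0))
# handle corners predicted
for x in(-.023,.023):
  for y in (-.007,.007):
    for z in (.044,.076): dot(TC+TR.apply([x,y,z]),(255,0,0))
cv2.imwrite('pics/s3p.png',vis)
m=(d>0)&(P[...,2]>.04)&(P[...,2]<.1)&(abs(P[...,0]-.46)<.05)&(abs(P[...,1]-.295)<.05)
for v,u in np.argwhere(m)[::4]: 
    print(u,v,(P[v,u]*1000).round().astype(int),im[v,u],end=';')
```

```text
202 281 [473 277  99] [107  79  54];203 284 [470 277  91] [104  75  49];210 284 [452 269  99] [87 53 40];206 285 [460 276  95] [30 24 32];204 286 [468 276  84] [79 57 44];208 286 [453 276  98] [44 31 30];204 287 [467 278  82] [95 69 48];208 287 [453 276  93] [43 32 29];204 288 [468 277  77] [128  94  62];208 288 [452 277  91] [38 27 23];196 289 [482 292  74] [95 78 55];208 289 [454 276  85] [54 40 31];196 290 [479 295  76] [108  87  61];207 290 [458 276  77] [114  85  56];196 291 [478 295  74] [110  89  61];200 291 [469 290  76] [154 119  77];199 292 [469 293  76] [150 122  84];197 293 [471 298  75] [129 105  71];201 293 [464 291  75] [152 126  85];189 294 [469 322  97] [92 60 41];200 294 [464 295  74] [149 123  81];204 294 [455 289  76] [160 123  81];198 295 [466 300  73] [140 116  77];202 295 [458 293  74] [153 126  84];189 296 [470 322  88] [106  70  48];197 296 [467 302  71] [109  87  61];201 296 [456 298  76] [147 120  80];205 296 [451 290  72] [151 123  83];190 297 [467 322  87] [89 58 44];198 297 [465 301  67] [119  96  66];202 297 [454 297  74] [152 126  85];206 297 [444 292 
[... 624 characters left out ...]
[449 299  65] [129 106  72];207 301 [436 296  73] [181 149  99];194 302 [454 322  79] [108  73  51];199 302 [464 301  48] [106  89  65];203 302 [448 300  62] [123  98  65];207 302 [437 296  68] [142 118  76];195 303 [450 322  80] [100  70  50];202 303 [452 301  54] [122 100  70];206 303 [439 298  65] [126 103  68];210 303 [437 288  55] [153 125  78];204 304 [445 300  56] [125 101  68];208 304 [437 294  58] [124 102  72];203 305 [448 302  51] [125 103  65];207 305 [436 298  60] [119  97  66];211 305 [438 285  43] [118  96  60];207 306 [437 298  54] [112  94  65];211 306 [437 286  40] [94 80 56];208 307 [436 296  49] [84 72 62];207 308 [436 300  48] [77 69 56];207 309 [437 300  43] [79 69 56];
```

View pics/s3p.png

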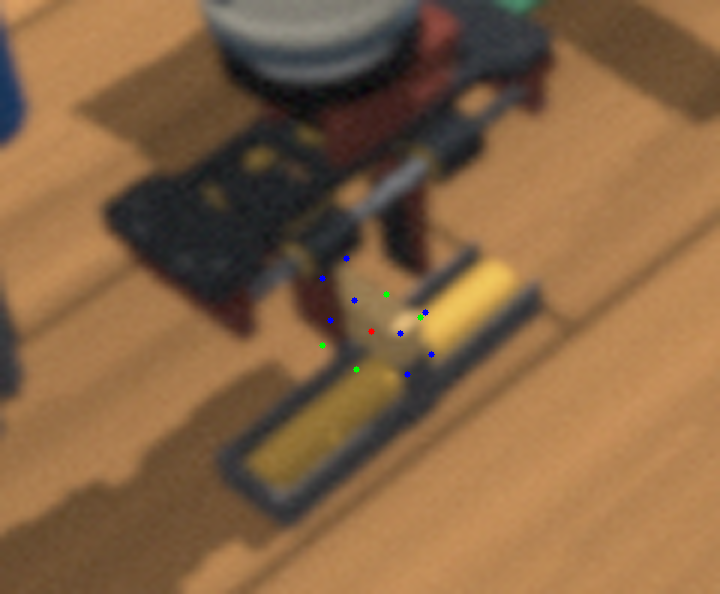

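Run:
```python
from h import *
d=np.load('pics/s2.npy'); P=cloud('side',d); im=cv2.imread('pics/s2.png')[:,:,::-1].astype(int)
for v in range(278,294): print(v,[(u,(P[v,u]*1000).round().astype(int).tolist(),im[v,u].tolist()) for u in range(185,196,2)])
d=np.load('pics/s3.npy'); P=cloud('side',d); im=cv2.imread('pics/s3.png')[:,:,::-1].astype(int)
print()
for v in range(294,312): print(v,[(u,(P[v,u]*1000).round().astype(int).tolist(),im[v,u].tolist()) for u in range(188,202,2)])
```

```text
278 [(185, [454, 334, 181], [64, 34, 31]), (187, [445, 334, 189], [65, 35, 30]), (189, [445, 329, 185], [64, 32, 31]), (191, [447, 323, 177], [105, 72, 48]), (193, [565, 242, 0], [160, 116, 73]), (195, [561, 237, -2], [164, 118, 75])]
279 [(185, [457, 332, 174], [67, 36, 29]), (187, [448, 333, 182], [63, 32, 28]), (189, [446, 329, 181], [64, 37, 33]), (191, [445, 324, 177], [101, 68, 46]), (193, [562, 244, 0], [158, 112, 71]), (195, [557, 241, 1], [163, 116, 73])]
280 [(185, [461, 331, 166], [70, 42, 32]), (187, [451, 332, 175], [65, 40, 35]), (189, [444, 331, 181], [63, 33, 28]), (191, [445, 325, 174], [90, 60, 39]), (193, [563, 244, -6], [154, 112, 69]), (195, [553, 244, 2], [159, 116, 73])]
281 [(185, [460, 332, 164], [75, 44, 37]), (187, [452, 331, 170], [64, 32, 25]), (189, [445, 330, 176], [62, 33, 27]), (191, [445, 325, 171], [89, 63, 45]), (193, [558, 248, -2], [147, 107, 67]), (195, [554, 244, -2], [154, 109, 69])]
282 [(185, [459, 333, 162], [77, 44, 32]), (187, [452, 332, 167], [67, 38, 32]), (189, [445, 331, 173], [61, 31, 25]), (191, [446, 325, 166], [80, 51, 40]), (193,
[... 6836 characters left out ...]
, 86, 65]), (194, [477, 311, 15], [62, 57, 54]), (196, [477, 305, 9], [70, 62, 50]), (198, [463, 308, 25], [116, 92, 50]), (200, [460, 304, 25], [146, 115, 57])]
310 [(188, [497, 316, -4], [115, 85, 56]), (190, [478, 322, 23], [123, 94, 69]), (192, [474, 319, 22], [78, 66, 58]), (194, [477, 311, 11], [59, 54, 56]), (196, [468, 311, 21], [95, 81, 55]), (198, [460, 311, 28], [135, 109, 54]), (200, [457, 306, 26], [149, 114, 53])]
311 [(188, [493, 319, -1], [99, 78, 58]), (190, [475, 325, 24], [86, 73, 61]), (192, [477, 318, 14], [59, 54, 54]), (194, [474, 314, 12], [72, 64, 52]), (196, [461, 316, 28], [119, 94, 53]), (198, [458, 312, 27], [147, 115, 57]), (200, [456, 308, 25], [149, 116, 54])]
```

Run:
```python
from h import *
o,p,r=cur()
d=np.load('pics/s3.npy'); P=cloud('side',d); im=cv2.imread('pics/s3.png')[:,:,::-1].astype(int)
m=(d>0)&(abs(P[...,0]-.46)<.12)&(abs(P[...,1]-.295)<.14)&(P[...,2]>.08)&(P[...,2]<.45)
Q=(P[m]-p)@r.as_matrix()*1000
print(p); 
for lo in range(-400,-20,15):
    s=(Q[:,1]>=lo)&(Q[:,1]<lo+15)
    if s.sum(): print(lo,s.sum(),'x',np.percentile(Q[s,0],[2,98]).round(),'z',np.percentile(Q[s,2],[2,98]).round())
save('top','t3')
```

```text
[0.46212352 0.29468739 0.04707899]
-400 502 x [-44.  57.] z [-33. 116.]
-385 655 x [-36.  63.] z [-44. 106.]
-370 426 x [-21.  70.] z [-52.  97.]
-355 341 x [20. 73.] z [-10.  87.]
-340 282 x [26. 73.] z [-9. 75.]
-325 209 x [33. 70.] z [-5. 64.]
-310 111 x [37. 67.] z [ 3. 55.]
-295 13 x [-7. 56.] z [20. 39.]
-280 130 x [-20.  51.] z [-7. 38.]
-265 178 x [-22.  42.] z [ 0. 38.]
-250 179 x [-24.  40.] z [-10.  40.]
-235 140 x [-24.  40.] z [-14.  40.]
-220 192 x [-22.  37.] z [-14.  36.]
-205 132 x [-39.  38.] z [-3. 37.]
-190 27 x [-32.  18.] z [15. 33.]
-175 106 x [-37.  18.] z [-3. 25.]
-160 952 x [-85.  89.] z [-29.  32.]
-145 405 x [-79.  89.] z [-21.  34.]
-130 308 x [-74.  81.] z [-22.  34.]
-115 64 x [-76.  82.] z [-27.  33.]
-100 24 x [-29. -18.] z [-9. 13.]
-85 44 x [-28.  32.] z [-11.  13.]
-70 58 x [-27.  30.] z [-7. 13.]
-55 59 x [-24.  28.] z [-11.  13.]
-40 32 x [-26.  29.] z [-9. 13.]
```

View pics/t3.png

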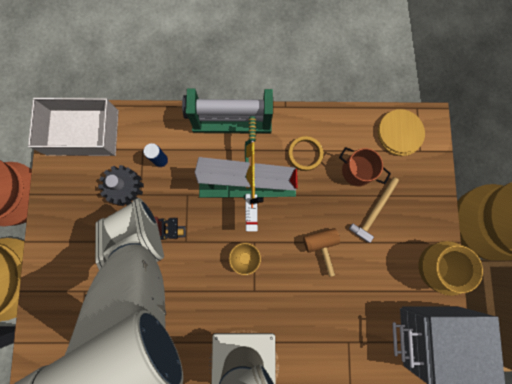

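View pics/s3.png

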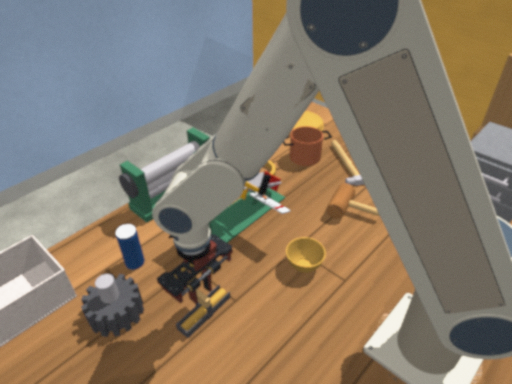

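Emit:
send_rows(motion=[{"tx": 0, "ty": 10, "tz": 1.5, "ax": 0, "ay": 0, "az": 0, "claw": 36}, {"tx": 0, "ty": 18, "tz": 1.5, "ax": 0, "ay": 0, "az": 0, "claw": 36}, {"tx": 0, "ty": 24, "tz": 1.5, "ax": 0, "ay": 0, "az": 0, "claw": 36}, {"tx": 0, "ty": 28, "tz": 1.5, "ax": 0, "ay": 0, "az": 0, "claw": 36}, {"tx": 0, "ty": 31, "tz": 1.5, "ax": 0, "ay": 0, "az": 0, "claw": 36}, {"tx": 0, "ty": 31, "tz": 1.5, "ax": 0, "ay": 0, "az": 0, "claw": 36}])

```text
time_s: 5.65
position: [0.46, 0.2944, 0.015]
eef_rot: [-1.188, -1.242, 1.242]
force: [0.7, -0.6, 0.3]
gripper_width: 0.0358
```

Run:
```python
from h import *
o,p,r=cur(); print(p,o['force'],o['gripper_width'])
im,d=save('side','s4'); cv2.imwrite('pics/s4z.png',cv2.resize(im[240:350,140:260,::-1],None,fx=5,fy=5,interpolation=cv2.INTER_CUBIC))
```

```text
[0.46003583 0.29435391 0.0150465 ] [ 0.73146717 -0.63712734  0.32034033] 0.035781673911586036
```

View pics/s4z.png

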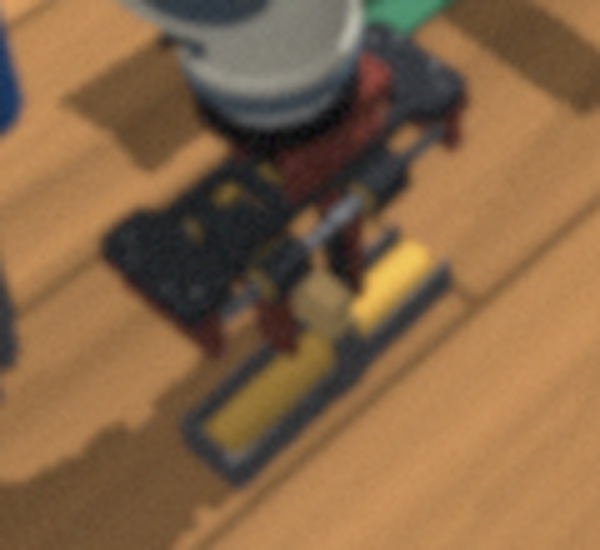

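Emit:
send_rows(motion=[{"tx": 0, "ty": 0, "tz": 0, "ax": 0, "ay": 0, "az": 0, "claw": 20}, {"tx": 0, "ty": 0, "tz": 0, "ax": 0, "ay": 0, "az": 0, "claw": 5}, {"tx": 0, "ty": 0, "tz": 0, "ax": 0, "ay": 0, "az": 0, "claw": 5}, {"tx": 0, "ty": 0, "tz": 0, "ax": 0, "ay": 0, "az": 0, "claw": 5}, {"tx": 0, "ty": 0, "tz": 0, "ax": 0, "ay": 0, "az": 0, "claw": 5}, {"tx": 0, "ty": 0, "tz": 0, "ax": 0, "ay": 0, "az": 0, "claw": 5}, {"tx": 0, "ty": 0, "tz": 0, "ax": 0, "ay": 0, "az": 0, "claw": 5}], newtons=40)

```text
time_s: 6.28
position: [0.4604, 0.2944, 0.0156]
eef_rot: [-1.188, -1.243, 1.241]
force: [-0.8, -1.3, 2.7]
gripper_width: 0.0136
```

Emit:
send_rows(motion=[{"tx": 0, "ty": -5, "tz": 0, "ax": 0, "ay": 0, "az": 0, "claw": 5}, {"tx": 0, "ty": -15, "tz": 0, "ax": 0, "ay": 0, "az": 0, "claw": 5}, {"tx": 0, "ty": -30, "tz": 0, "ax": 0, "ay": 0, "az": 0, "claw": 5}, {"tx": 0, "ty": -48, "tz": 0, "ax": 0, "ay": 0, "az": 0, "claw": 5}, {"tx": 0, "ty": -66, "tz": 0, "ax": 0, "ay": 0, "az": 0, "claw": 5}, {"tx": 0, "ty": -82, "tz": 0, "ax": 0, "ay": 0, "az": 0, "claw": 5}, {"tx": 0, "ty": -94, "tz": 0, "ax": 0, "ay": 0, "az": 0, "claw": 5}, {"tx": 0, "ty": -100, "tz": 0, "ax": 0, "ay": 0, "az": 0, "claw": 5}])

```text
time_s: 6.95
position: [0.4607, 0.2948, 0.1175]
eef_rot: [-1.189, -1.245, 1.24]
force: [-0.2, -0.3, -6.4]
gripper_width: 0.0137
```

Run:
```python
from h import *
o,p,r=cur(); print(p,o['force'],o['gripper_width'])
im,d=save('side','s5'); cv2.imwrite('pics/s5z.png',cv2.resize(im[200:350,120:280,::-1],None,fx=4,fy=4,interpolation=cv2.INTER_CUBIC))
```

```text
[0.46069663 0.29475902 0.11749157] [-0.15601093 -0.33082398 -6.35980734] 0.013666727491895774
```

View pics/s5z.png

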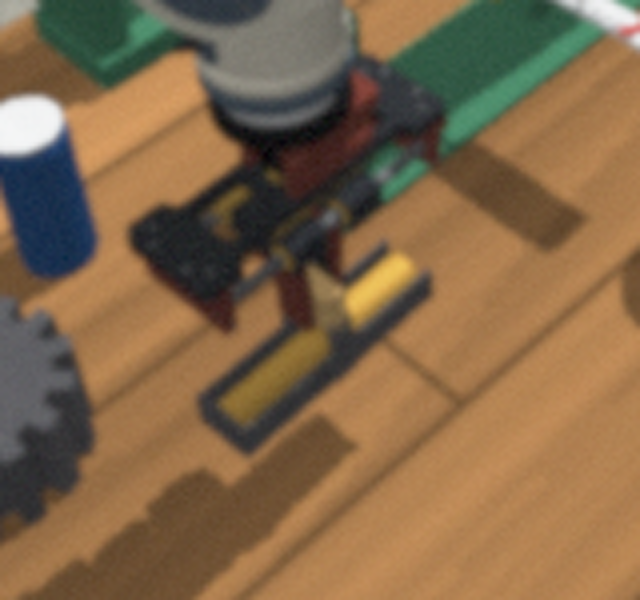

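Emit:
send_rows(motion=[{"tx": 0, "ty": -20, "tz": -5, "ax": 0, "ay": 0, "az": 2, "claw": 5}, {"tx": 0, "ty": -48, "tz": -15, "ax": 0, "ay": 0, "az": 6, "claw": 5}, {"tx": 0, "ty": -78, "tz": -30, "ax": 0, "ay": 0, "az": 10, "claw": 5}, {"tx": 0, "ty": -108, "tz": -50, "ax": 0, "ay": 0, "az": 14, "claw": 5}, {"tx": 0, "ty": -138, "tz": -70, "ax": 0, "ay": 0, "az": 18, "claw": 5}, {"tx": 0, "ty": -168, "tz": -90, "ax": 0, "ay": 0, "az": 22, "claw": 5}, {"tx": 0, "ty": -195, "tz": -100, "ax": 0, "ay": 0, "az": 25, "claw": 5}, {"tx": 0, "ty": -205, "tz": -105, "ax": 0, "ay": 0, "az": 25, "claw": 5}])

```text
time_s: 7.67
position: [0.5668, 0.3015, 0.3245]
eef_rot: [-1.513, -1.016, 1.55]
force: [-0.7, 1.4, -6.9]
gripper_width: 0.014
```

Emit:
send_rows(motion=[{"tx": 0, "ty": 0, "tz": 0, "ax": 0, "ay": 0, "az": 0, "claw": 5}, {"tx": 0, "ty": 0, "tz": 0, "ax": 0, "ay": 0, "az": 0, "claw": 5}])

```text
time_s: 7.83
position: [0.5663, 0.3017, 0.323]
eef_rot: [-1.511, -1.017, 1.55]
force: [-1.1, 0.1, -6.1]
gripper_width: 0.014
```

Run:
```python
from h import *
o,p,r=cur(); print(p,o['force'],o['gripper_width'],r.as_matrix().round(3))
for c in('side','top'):
    im,d=save(c,c+'6')
    P=cloud(c,d)
    b=(d>0)&(im[:,:,0]>110)&(im[:,:,0]>1.8*im[:,:,2])&(abs(P-p).max(-1)<.12)
    print(c,b.sum()); 
    if b.sum(): print(((P[b]-p)@r.as_matrix()*1000).round()[::6].tolist())
im,d=read_camera('side'); 
cv2.imwrite('pics/s6z.png',im[100:330,100:330,::-1].repeat(3,0).repeat(3,1)[:600,:700])
```

```text
[0.56626697 0.3016729  0.32300934] [-1.13761934  0.10235609 -6.08238385] 0.01395264437928162 [[-0.04   0.023 -0.999]
 [ 0.907 -0.418 -0.046]
 [-0.419 -0.908 -0.004]]
side 657
[[28.0, -141.0, -15.0], [30.0, -141.0, -15.0], [-66.0, -10.0, -2.0], [-59.0, -11.0, -9.0], [-71.0, 14.0, -17.0], [-61.0, -10.0, -1.0], [36.0, -139.0, -14.0], [-59.0, -10.0, 1.0], [39.0, -141.0, -12.0], [-55.0, -11.0, 1.0], [-64.0, -4.0, 8.0], [-51.0, -11.0, -2.0], [-60.0, -4.0, 6.0], [-47.0, -10.0, -5.0], [-55.0, -7.0, 6.0], [-42.0, -10.0, -9.0], [-49.0, -9.0, 3.0], [-58.0, 2.0, 7.0], [-42.0, -11.0, -2.0], [-50.0, -4.0, 4.0], [-36.0, -8.0, -12.0], [-43.0, -8.0, 2.0], [-52.0, 0.0, 7.0], [-34.0, -13.0, -3.0], [-42.0, -7.0, 4.0], [2.0, -58.0, -12.0], [-4.0, -59.0, 1.0], [-35.0, -10.0, 0.0], [-43.0, -4.0, 8.0], [-27.0, -11.0, -9.0], [-35.0, -8.0, 3.0], [-44.0, 5.0, 5.0], [-2.0, -59.0, 7.0], [-27.0, -10.0, -5.0], [-35.0, -6.0, 5.0], [4.0, -59.0, 1.0], [-6.0, -58.0, 19.0], [-25.0, -12.0, -1.0], [-33.0, -4.0, 5.0], [1.0, -60.0, 12.0], [-21.0, -12.0, -4.0], [-28.0, -7.0, 5.0], [7.0, -61.0, 8.0], [-6.0, -53.0, 21.0], [-2
[... 1395 characters left out ...]
.0, 6.0, -12.0], [-31.0, -9.0, -11.0], [-53.0, -10.0, -8.0], [-67.0, -2.0, -8.0], [-10.0, -8.0, -11.0], [-32.0, -9.0, -8.0], [-55.0, -12.0, -5.0], [-68.0, -4.0, -4.0], [-6.0, -8.0, -8.0], [-28.0, -9.0, -5.0], [-51.0, -12.0, -2.0], [-67.0, -7.0, -1.0], [-4.0, -10.0, -5.0], [-25.0, -9.0, -3.0], [-48.0, -12.0, -0.0], [-66.0, -9.0, 2.0], [-18.0, -32.0, 2.0], [-22.0, -14.0, -0.0], [-37.0, -7.0, 1.0], [-58.0, -8.0, 3.0], [-67.0, 5.0, 2.0], [-11.0, -9.0, 1.0], [-30.0, -8.0, 3.0], [-50.0, -7.0, 5.0], [-70.0, -2.0, 6.0], [-11.0, -9.0, 4.0], [-30.0, -7.0, 6.0], [2.0, -11.0, 8.0], [-3.0, -59.0, 18.0], [7.0, -9.0, 10.0], [8.0, -125.0, 28.0], [-8.0, -50.0, 20.0], [-8.0, -28.0, 17.0], [-7.0, -49.0, 22.0]]
```

View pics/s6z.png

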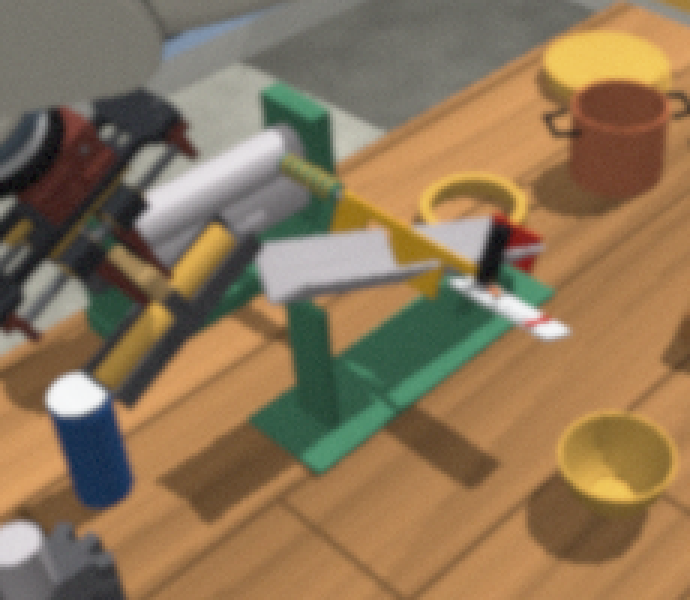

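```bash
cat >> h.py <<'E'
LT=np.array([-.077,.0165,0])
def pour(theta,vy,vz,vx=0):
    T=VR*R.from_euler('x',theta-25,degrees=True); A=T.as_matrix()
    g=mk(A[:,1],-A[:,2]); lip=VO+VR.apply(np.array([vx,vy,vz])/1000)
    return lip-g.apply(LT),g
E
python3 - <<'E'
from h import *
for a in ((-10,175,110),(8,165,50),(14,165,42),(40,165,30)):
    t,g=pour(*a); print(t.round(3)); delta(t,g)
E
```

```text
[0.644 0.182 0.285]
t 7.9833 d mm [-94.8  86.1 -72.8] rot [  0.61   1.51 -14.92] | force [-0.2  0.6 -6.1] w 13.6 j [ 0.65  0.47  1.32 -0.35  1.6  -0.93]
[0.644 0.193 0.25 ]
t 7.9833 d mm [-69.8 112.4 -73.1] rot [  0.37   1.61 -32.92] | force [-0.2  0.6 -6.1] w 13.6 j [ 0.65  0.47  1.32 -0.35  1.6  -0.93]
[0.644 0.193 0.25 ]
t 7.9833 d mm [-69.8 112.1 -73.1] rot [  0.29   1.63 -38.92] | force [-0.2  0.6 -6.1] w 13.6 j [ 0.65  0.47  1.32 -0.35  1.6  -0.93]
[0.644 0.176 0.267]
t 7.9833 d mm [-92.4 104.3 -72.6] rot [ -0.09   1.71 -64.91] | force [-0.2  0.6 -6.1] w 13.6 j [ 0.65  0.47  1.32 -0.35  1.6  -0.93]
```

Run:
```python
from h import *
t,g=pour(8,165,80); delta(t,g)
```

```text
t 7.9833 d mm [-92.7  93.1 -72.8] rot [  0.37   1.61 -32.92] | force [-0.2  0.6 -6.1] w 13.6 j [ 0.65  0.47  1.32 -0.35  1.6  -0.93]
```

Emit:
send_rows(motion=[{"tx": -4, "ty": 0, "tz": -10, "ax": 0, "ay": 0.2, "az": -3, "claw": 5}, {"tx": -14, "ty": 5, "tz": -25, "ax": 0, "ay": 0.5, "az": -8, "claw": 5}, {"tx": -30, "ty": 18, "tz": -42, "ax": 0, "ay": 0.8, "az": -14, "claw": 5}, {"tx": -50, "ty": 38, "tz": -58, "ax": 0.2, "ay": 1, "az": -20, "claw": 5}, {"tx": -70, "ty": 60, "tz": -68, "ax": 0.3, "ay": 1.3, "az": -26, "claw": 5}, {"tx": -84, "ty": 80, "tz": -73, "ax": 0.4, "ay": 1.6, "az": -30, "claw": 5}, {"tx": -93, "ty": 93, "tz": -73, "ax": 0.4, "ay": 1.6, "az": -33, "claw": 5}, {"tx": -93, "ty": 93, "tz": -73, "ax": 0.4, "ay": 1.6, "az": -33, "claw": 5}])

```text
time_s: 8.65
position: [0.6419, 0.1741, 0.2736]
eef_rot: [-1.094, -1.274, 1.117]
force: [-0.5, -0.7, -8.0]
gripper_width: 0.0138
```

Run:
```python
from h import *
t,g=pour(8,165,80); delta(t,g);t,g=pour(10,165,45); delta(t,g)
for c in('side','top'):
    im,d=save(c,c+'7')
im=cv2.imread('pics/side7.png'); im2=cv2.imread('pics/top7.png')
cv2.imwrite('pics/s7z.png',np.hstack([cv2.resize(im[110:270,130:290],(560,560),interpolation=cv2.INTER_CUBIC),cv2.resize(im2[120:260,150:210],(240,560),interpolation=cv2.INTER_CUBIC)]))
```

```text
t 8.65 d mm [ 7.  -2.7 -2. ] rot [-0.36 -0.41  0.03] | force [-0.5 -0.7 -8. ] w 13.8 j [ 0.18  0.4   1.48  0.15  1.25 -1.45]
t 8.65 d mm [16.6 28.1 -2.2] rot [-0.36 -0.41 -1.97] | force [-0.5 -0.7 -8. ] w 13.8 j [ 0.18  0.4   1.48  0.15  1.25 -1.45]
```

View pics/s7z.png

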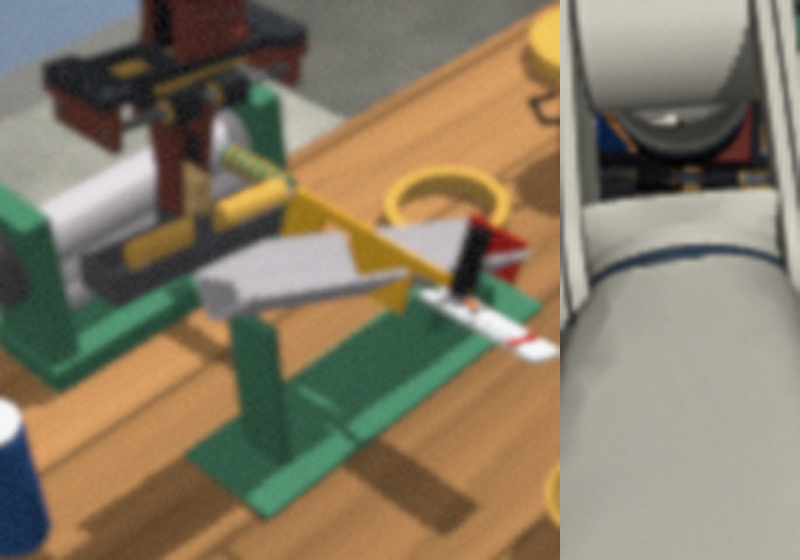

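```bash
cat > chk.py <<'E'
from h import *
import sys
c,n=sys.argv[1],sys.argv[2]
im=cv2.imread(f'pics/{n}.png')[:,:,::-1].astype(int); d=np.load(f'pics/{n}.npy'); P=cloud(c,d)
V=VR.inv().apply((P-VO).reshape(-1,3)).reshape(P.shape)*1000
br=(d>0)&(im[...,0]>100)&(im[...,0]>1.7*im[...,2])&(abs(V[...,0])<45)&(V[...,1]>60)&(V[...,1]<330)&(V[...,2]>-40)
dk=(d>0)&(im.max(-1)<75)&(im[...,0]<im[...,2]+10)&(abs(V[...,0])<45)&(V[...,1]>60)&(V[...,1]<330)&(V[...,2]>-40)&(V[...,2]<130)
for nm,m in(('brass',br),('dark',dk)):
    Q=V[m]; print(nm,len(Q))
    for lo in range(60,330,12):
        s=(Q[:,1]>=lo)&(Q[:,1]<lo+12)
        if s.sum()>3: print(lo,s.sum(),'x',np.percentile(Q[s,0],[5,50,95]).round(),'z',np.percentile(Q[s,2],[5,50,95]).round())
E
python3 chk.py side side7
```

```text
brass 439
132 5 x [-10.  -6.  18.] z [-10.  97. 107.]
144 29 x [-11.  -6.   2.] z [ 98. 106. 111.]
156 28 x [-14.  -6.   5.] z [ 96. 103. 108.]
168 32 x [-15.  -6.   0.] z [ 93.  99. 104.]
180 33 x [-21.  -6.   7.] z [ 88.  95. 101.]
192 26 x [-11.  -5.   6.] z [86. 93. 96.]
204 25 x [-22.  -8.  -2.] z [82. 88. 93.]
228 19 x [-23.  -5.   4.] z [ 74.  83. 105.]
240 58 x [-26.  -9.   3.] z [ 73.  82. 131.]
252 95 x [-26. -15.   0.] z [ 70. 114. 271.]
264 57 x [-30.  -5.  11.] z [ 54.  66. 270.]
276 15 x [-6.  1.  7.] z [64. 69. 73.]
288 4 x [-16.  13.  15.] z [ 84. 197. 198.]
300 8 x [11. 14. 16.] z [193. 196. 197.]
dark 486
120 5 x [-24. -23. -22.] z [-38. -35. -26.]
132 10 x [-26. -24.  -6.] z [-34. -22. -17.]
156 7 x [-23. -22. -21.] z [80. 86. 95.]
168 24 x [-24. -23. -20.] z [78. 85. 94.]
180 21 x [-24. -23. -21.] z [74. 83. 92.]
192 20 x [-23. -22. -19.] z [73. 79. 88.]
204 18 x [-24. -22. -21.] z [69. 77. 84.]
216 20 x [-25. -23. -21.] z [66. 72. 81.]
228 30 x [-27. -25. -22.] z [62. 75. 89.]
240 60 x [-27. -23.  17.] z [56. 74. 92.]
252 29 x [-24. -23. -20.] z [50. 61. 70.]
264 27 x [-23. -22.  12.] z [47. 57. 65.]
276 61 x [-24. -21.  16.] z [44. 53. 63.]
288 45 x [-23. -22.  16.] z [41. 53. 59.]
300 102 x [-23. -11.  10.] z [37. 49. 59.]
312 7 x [-14.  -1.   7.] z [54. 58. 59.]
```

Run:
```python
from h import *
for a in ((9,165,60),(10,165,46),(16,165,42),(22,165,38),(28,165,35),(34,165,33),(40,165,31)):
    t,g=pour(*a); print(a);delta(t,g)
```

```text
(9, 165, 60)
t 8.75 d mm [ 7.9 16.9 -1.1] rot [-0.19 -0.2  -0.99] | force [-0.7  0.7 -3.9] w 13.7 j [ 0.18  0.4   1.48  0.15  1.25 -1.45]
(10, 165, 46)
t 8.75 d mm [11.7 29.  -1.1] rot [-0.19 -0.2  -1.99] | force [-0.7  0.7 -3.9] w 13.7 j [ 0.18  0.4   1.48  0.15  1.25 -1.45]
(16, 165, 42)
t 8.75 d mm [10.4 24.9 -1.1] rot [-0.18 -0.21 -7.99] | force [-0.7  0.7 -3.9] w 13.7 j [ 0.18  0.4   1.48  0.15  1.25 -1.45]
(22, 165, 38)
t 8.75 d mm [ 8.4 21.2 -1.1] rot [ -0.17  -0.22 -13.99] | force [-0.7  0.7 -3.9] w 13.7 j [ 0.18  0.4   1.48  0.15  1.25 -1.45]
(28, 165, 35)
t 8.75 d mm [ 5.3 16.8 -1.1] rot [ -0.16  -0.23 -19.99] | force [-0.7  0.7 -3.9] w 13.7 j [ 0.18  0.4   1.48  0.15  1.25 -1.45]
(34, 165, 33)
t 8.75 d mm [ 1.1 12.  -1.1] rot [ -0.14  -0.24 -25.99] | force [-0.7  0.7 -3.9] w 13.7 j [ 0.18  0.4   1.48  0.15  1.25 -1.45]
(40, 165, 31)
t 8.75 d mm [-3.7  7.7 -1.1] rot [ -0.13  -0.25 -31.99] | force [-0.7  0.7 -3.9] w 13.7 j [ 0.18  0.4   1.48  0.15  1.25 -1.45]
```

Emit:
send_rows(motion=[{"tx": 7, "ty": 14, "tz": -1, "ax": -0.2, "ay": -0.2, "az": -1, "claw": 5}, {"tx": 11.5, "ty": 28, "tz": -1, "ax": -0.2, "ay": -0.2, "az": -2, "claw": 5}, {"tx": 11.5, "ty": 29, "tz": -1, "ax": -0.2, "ay": -0.2, "az": -3, "claw": 5}, {"tx": 10.5, "ty": 25, "tz": -1, "ax": -0.2, "ay": -0.2, "az": -8, "claw": 5}, {"tx": 8.5, "ty": 21, "tz": -1, "ax": -0.2, "ay": -0.2, "az": -14, "claw": 5}, {"tx": 5.5, "ty": 17, "tz": -1, "ax": -0.2, "ay": -0.2, "az": -20, "claw": 5}, {"tx": 1, "ty": 12, "tz": -1, "ax": -0.1, "ay": -0.2, "az": -26, "claw": 5}, {"tx": -3.5, "ty": 8, "tz": -1, "ax": -0.1, "ay": -0.2, "az": -32, "claw": 5}])

```text
time_s: 9.42
position: [0.6448, 0.1768, 0.2706]
eef_rot: [-0.667, -1.475, 0.692]
force: [-0.1, 0.2, -3.3]
gripper_width: 0.0139
```

Emit:
send_rows(motion=[{"tx": 0, "ty": 0, "tz": 0, "ax": 0, "ay": 0, "az": -0.5, "claw": 5}, {"tx": 0, "ty": 0, "tz": 0, "ax": 0, "ay": 0, "az": -0.5, "claw": 5}, {"tx": 0, "ty": 0, "tz": 0, "ax": 0, "ay": 0, "az": -0.5, "claw": 5}, {"tx": 0, "ty": 0, "tz": 0, "ax": 0, "ay": 0, "az": -0.5, "claw": 5}])

```text
time_s: 9.75
position: [0.6451, 0.178, 0.2716]
eef_rot: [-0.661, -1.479, 0.687]
force: [0.1, 0.5, -2.4]
gripper_width: 0.0138
```

```bash
python3 - <<'E'
from h import *
t,g=pour(40,165,31); delta(t,g)
for c in('side','top'):
    im,d=save(c,c+'8')
im=cv2.imread('pics/side8.png')
cv2.imwrite('pics/s8z.png',cv2.resize(im[110:270,130:290],(600,600),interpolation=cv2.INTER_CUBIC))
E
python3 chk.py side side8|head -20
```

```text
t 9.75 d mm [-4.1  1.3  1.2] rot [0.15 0.4  0.64] | force [ 0.1  0.5 -2.4] w 13.8 j [-0.08  0.46  1.57  0.74  1.28 -1.96]
brass 216
60 12 x [-10.  -5.  -0.] z [22. 26. 28.]
72 9 x [-8. -5. -2.] z [22. 25. 28.]
84 13 x [-10.  -7.   1.] z [22. 24. 28.]
96 10 x [-9. -6. -2.] z [23. 26. 27.]
108 13 x [-10.  -6.   0.] z [21. 26. 28.]
120 19 x [-32.  -9.  -2.] z [ 17.  25. 170.]
132 30 x [-30.  -5.  24.] z [-35.  23. 156.]
144 4 x [-32.  -7.  -3.] z [24. 28. 35.]
192 6 x [-27. -25.  21.] z [146. 190. 194.]
204 11 x [-18.  13.  16.] z [202. 204. 207.]
216 16 x [-22. -19.  13.] z [113. 127. 207.]
228 69 x [-26. -18.  -9.] z [106. 118. 210.]
dark 553
120 4 x [-23. -23. -22.] z [-38. -34. -31.]
132 5 x [-25. -23. -21.] z [-36. -24. -18.]
156 5 x [-10.  19.  20.] z [47. 48. 53.]
168 24 x [-20.  -1.  21.] z [42. 52. 58.]
180 27 x [-20. -19.   6.] z [38. 48. 58.]
192 26 x [-21. -19. -17.] z [43. 51. 63.]
```

View pics/s8z.png

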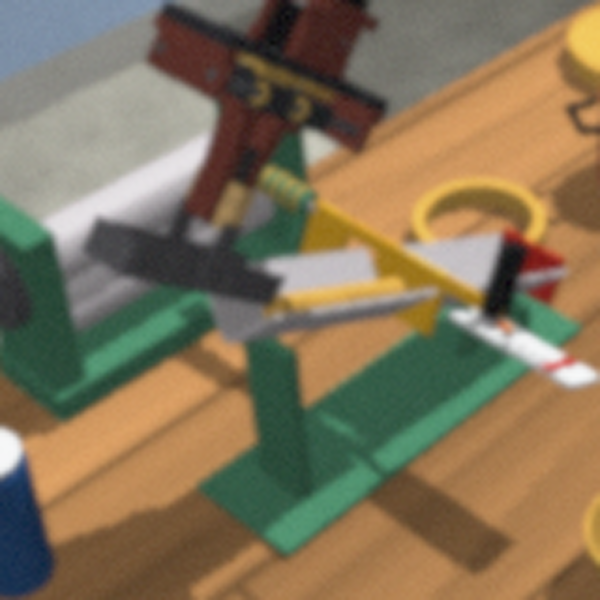

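Run:
```python
from h import *
for a in ((40,165,31),(40,167,65),(36,170,100),(22,180,125),(8,190,140)):
    t,g=pour(*a); print(a,t.round(3));delta(t,g)
g=mk(TR.apply([0,1,0]),[0,0,-1]); delta((.4604,.2944,.20),g)
```

```text
(40, 165, 31) [0.644 0.176 0.268]
t 9.85 d mm [-4.1  1.1  0.9] rot [0.13 0.41 0.67] | force [-0.3  0.2 -3.4] w 13.8 j [-0.08  0.46  1.58  0.74  1.28 -1.97]
(40, 167, 65) [0.644 0.163 0.3  ]
t 9.85 d mm [  7.  -31.1   0.8] rot [0.13 0.41 0.67] | force [-0.3  0.2 -3.4] w 13.8 j [-0.08  0.46  1.58  0.74  1.28 -1.97]
(36, 170, 100) [0.644 0.155 0.329]
t 9.85 d mm [ 20.3 -58.5   0.6] rot [0.14 0.4  4.67] | force [-0.3  0.2 -3.4] w 13.8 j [-0.08  0.46  1.58  0.74  1.28 -1.97]
(22, 180, 125) [0.644 0.166 0.342]
t 9.85 d mm [ 36.8 -60.7   0.5] rot [ 0.19  0.38 18.67] | force [-0.3  0.2 -3.4] w 13.8 j [-0.08  0.46  1.58  0.74  1.28 -1.97]
(8, 190, 140) [0.644 0.178 0.342]
t 9.85 d mm [ 46.  -53.8   0.5] rot [ 0.24  0.36 32.67] | force [-0.3  0.2 -3.4] w 13.8 j [-0.08  0.46  1.58  0.74  1.28 -1.97]
t 9.85 d mm [ 45.3 131.7 182.4] rot [ 0.83 -1.19 40.67] | force [-0.3  0.2 -3.4] w 13.8 j [-0.08  0.46  1.58  0.74  1.28 -1.97]
```

Emit:
send_rows(motion=[{"tx": 3, "ty": -16, "tz": 0, "ax": 0, "ay": 0, "az": 0, "claw": 5}, {"tx": 9, "ty": -36, "tz": 0, "ax": 0, "ay": 0, "az": 1, "claw": 5}, {"tx": 20, "ty": -58, "tz": 0, "ax": 0, "ay": 0, "az": 5, "claw": 5}, {"tx": 30, "ty": -60, "tz": 1, "ax": 0, "ay": 0, "az": 12, "claw": 5}, {"tx": 37, "ty": -61, "tz": 1, "ax": 0.2, "ay": 0.3, "az": 19, "claw": 5}, {"tx": 43, "ty": -57, "tz": 5, "ax": 0.2, "ay": 0.3, "az": 26, "claw": 5}, {"tx": 48, "ty": -52, "tz": 20, "ax": 0.3, "ay": 0, "az": 33, "claw": 5}, {"tx": 56, "ty": -44, "tz": 40, "ax": 0.5, "ay": -0.5, "az": 40, "claw": 5}])

```text
time_s: 10.52
position: [0.6051, 0.1919, 0.3436]
eef_rot: [-1.194, -1.241, 1.224]
force: [0.7, 0.7, -3.5]
gripper_width: 0.0139
```

Run:
```python
from h import *
print(cur()[1])
g=mk(TR.apply([0,1,0]),[0,0,-1]); delta((.4604,.2944,.10),g); delta((.4604,.2944,.0155),g)
```

```text
[0.60512574 0.19192913 0.34357968]
t 10.5167 d mm [105.4 243.3 143.1] rot [ 0.41 -0.75  0.38] | force [ 0.7  0.7 -3.5] w 13.9 j [ 0.29  0.31  1.45  0.    1.37 -1.32]
t 10.5167 d mm [104.9 327.8 143.7] rot [ 0.41 -0.75  0.38] | force [ 0.7  0.7 -3.5] w 13.9 j [ 0.29  0.31  1.45  0.    1.37 -1.32]
```

Emit:
send_rows(motion=[{"tx": 24, "ty": 5, "tz": 32, "ax": 0.2, "ay": -0.3, "az": 0.2, "claw": 5}, {"tx": 48, "ty": 20, "tz": 64, "ax": 0.4, "ay": -0.7, "az": 0.4, "claw": 5}, {"tx": 72, "ty": 42, "tz": 96, "ax": 0.4, "ay": -0.7, "az": 0.4, "claw": 5}, {"tx": 92, "ty": 72, "tz": 122, "ax": 0.4, "ay": -0.7, "az": 0.4, "claw": 5}, {"tx": 104, "ty": 108, "tz": 142, "ax": 0.4, "ay": -0.7, "az": 0.4, "claw": 5}, {"tx": 105, "ty": 148, "tz": 143, "ax": 0.4, "ay": -0.7, "az": 0.4, "claw": 5}, {"tx": 105, "ty": 188, "tz": 143, "ax": 0.4, "ay": -0.7, "az": 0.4, "claw": 5}, {"tx": 105, "ty": 220, "tz": 143, "ax": 0.4, "ay": -0.7, "az": 0.4, "claw": 5}])

```text
time_s: 11.18
position: [0.4588, 0.2953, 0.1222]
eef_rot: [-1.187, -1.245, 1.243]
force: [0.3, 1.2, -3.2]
gripper_width: 0.0138
```

Run:
```python
from h import *
g=mk(TR.apply([0,1,0]),[0,0,-1]); delta((.4604,.2944,.0155),g)
```

```text
t 11.1833 d mm [ -1.1 106.7  -1.4] rot [0.06 0.1  0.02] | force [ 0.3  1.2 -3.2] w 13.8 j [ 0.55  0.4   1.86 -0.    0.88 -1.07]
```

Emit:
send_rows(motion=[{"tx": -1, "ty": 25, "tz": -1, "ax": 0, "ay": 0, "az": 0, "claw": 5}, {"tx": -1, "ty": 50, "tz": -1, "ax": 0, "ay": 0, "az": 0, "claw": 5}, {"tx": -1, "ty": 72, "tz": -1, "ax": 0, "ay": 0, "az": 0, "claw": 5}, {"tx": -1, "ty": 87, "tz": -1, "ax": 0, "ay": 0, "az": 0, "claw": 5}, {"tx": -1, "ty": 95, "tz": -1, "ax": 0, "ay": 0, "az": 0, "claw": 5}, {"tx": -1, "ty": 99, "tz": -1, "ax": 0, "ay": 0, "az": 0, "claw": 5}, {"tx": -1, "ty": 102, "tz": -1, "ax": 0, "ay": 0, "az": 0, "claw": 5}, {"tx": -1, "ty": 103, "tz": -1, "ax": 0, "ay": 0, "az": 0, "claw": 5}])

```text
time_s: 11.85
position: [0.4604, 0.2951, 0.0198]
eef_rot: [-1.187, -1.246, 1.242]
force: [0.4, 0.1, -2.7]
gripper_width: 0.0136
```

Run:
```python
from h import *
g=mk(TR.apply([0,1,0]),[0,0,-1]); delta((.4604,.2944,.0155),g)
```

```text
t 11.85 d mm [-0.7  4.3  0.1] rot [0.13 0.13 0.06] | force [ 0.4  0.1 -2.7] w 13.6 j [ 0.55  0.57  1.9  -0.    0.67 -1.07]
```

Emit:
send_rows(motion=[{"tx": 0, "ty": 1, "tz": 0, "ax": 0, "ay": 0, "az": 0, "claw": 5}, {"tx": 0, "ty": 2, "tz": 0, "ax": 0, "ay": 0, "az": 0, "claw": 5}, {"tx": 0, "ty": 3, "tz": 0, "ax": 0, "ay": 0, "az": 0, "claw": 5}, {"tx": 0, "ty": 3.5, "tz": 0, "ax": 0, "ay": 0, "az": 0, "claw": 5}, {"tx": 0, "ty": 3.5, "tz": 0, "ax": 0, "ay": 0, "az": 0, "claw": 5}])

```text
time_s: 12.27
position: [0.4605, 0.2951, 0.0165]
eef_rot: [-1.187, -1.247, 1.242]
force: [-0.1, -0.4, -2.0]
gripper_width: 0.0141
```

Emit:
send_rows(motion=[{"tx": 0, "ty": 0.5, "tz": 0, "ax": 0, "ay": 0, "az": 0, "claw": 5}, {"tx": 0, "ty": 1, "tz": 0, "ax": 0, "ay": 0, "az": 0, "claw": 5}, {"tx": 0, "ty": 1.3, "tz": 0, "ax": 0, "ay": 0, "az": 0, "claw": 5}, {"tx": 0, "ty": 1.3, "tz": 0, "ax": 0, "ay": 0, "az": 0, "claw": 5}])

```text
time_s: 12.6
position: [0.4607, 0.2952, 0.0156]
eef_rot: [-1.187, -1.247, 1.242]
force: [-1.4, 0.3, 3.4]
gripper_width: 0.0138
```

Emit:
send_rows(motion=[{"tx": 0, "ty": 0, "tz": 0, "ax": 0, "ay": 0, "az": 0, "claw": 16}, {"tx": 0, "ty": 0, "tz": 0, "ax": 0, "ay": 0, "az": 0, "claw": 24}, {"tx": 0, "ty": 0, "tz": 0, "ax": 0, "ay": 0, "az": 0, "claw": 36}, {"tx": 0, "ty": 0, "tz": 0, "ax": 0, "ay": 0, "az": 0, "claw": 45}, {"tx": 0, "ty": 0, "tz": 0, "ax": 0, "ay": 0, "az": 0, "claw": 45}, {"tx": 0, "ty": -10, "tz": 0, "ax": 0, "ay": 0, "az": 0, "claw": 45}, {"tx": 0, "ty": -30, "tz": 0, "ax": 0, "ay": 0, "az": 0, "claw": 45}, {"tx": 0, "ty": -60, "tz": 0, "ax": 0, "ay": 0, "az": 0, "claw": 45}])

```text
time_s: 13.27
position: [0.4589, 0.2941, 0.0748]
eef_rot: [-1.186, -1.243, 1.245]
force: [-0.5, -0.5, -0.4]
gripper_width: 0.045
```

Emit:
send_rows(motion=[{"tx": 0, "ty": -40, "tz": 0, "ax": 0, "ay": 5, "az": 0, "claw": 45}, {"tx": 0, "ty": -80, "tz": 0, "ax": 0, "ay": 10, "az": 0, "claw": 45}, {"tx": -15, "ty": -118, "tz": 0, "ax": 0, "ay": 17, "az": 0, "claw": 45}, {"tx": -40, "ty": -150, "tz": 0, "ax": 0, "ay": 24, "az": 0, "claw": 45}, {"tx": -65, "ty": -180, "tz": 0, "ax": 0, "ay": 31, "az": 0, "claw": 45}, {"tx": -95, "ty": -205, "tz": 0, "ax": 0, "ay": 38, "az": 0, "claw": 45}, {"tx": -130, "ty": -225, "tz": 0, "ax": 0, "ay": 45, "az": 0, "claw": 45}, {"tx": -168, "ty": -240, "tz": 0, "ax": 0, "ay": 52, "az": 0, "claw": 45}])

```text
time_s: 13.93
position: [0.4673, 0.1257, 0.3181]
eef_rot: [-1.5, -0.554, 0.551]
force: [0.6, -0.5, -0.0]
gripper_width: 0.0449
```

```bash
cat >> h.py <<'E'
def post(vx,vz,vy=0,off=.048):
    "TCP so that true grasp point is at vee coords"
    A=VR.as_matrix(); g=mk(A[:,0],-A[:,2]); gp=VO+VR.apply(np.array([vx,vy,vz])/1000)
    return gp+g.apply([0,off,0]),g
E
python3 - <<'E'
from h import *
print(cur()[1])
for c in('side','top'):
    im,d=save(c,c+'9')
im=cv2.imread('pics/side9.png')
cv2.imwrite('pics/s9z.png',cv2.resize(im[120:340,130:300],(600,600*220//170),interpolation=cv2.INTER_CUBIC)[:600])
t,g=post(-92,180); print(t); delta(t,g)
t,g=post(-92,76); print(t); delta(t,g)
E
```

```text
[0.46734546 0.12569186 0.31805088]
[ 0.55618761 -0.06638274  0.22763263]
t 14.0333 d mm [ -55.7   91.7 -200.8] rot [24.15 38.68 -8.33] | force [ 1.2 -0.4 -0.4] w 44.9 j [ 0.23  0.07  1.79 -0.    1.27 -0.47]
[ 0.55542053 -0.02243713  0.13337662]
t 14.0333 d mm [ -28.1  185.9 -166.5] rot [24.15 38.68 -8.33] | force [ 1.2 -0.4 -0.4] w 44.9 j [ 0.23  0.07  1.79 -0.    1.27 -0.47]
```

View pics/s9z.png

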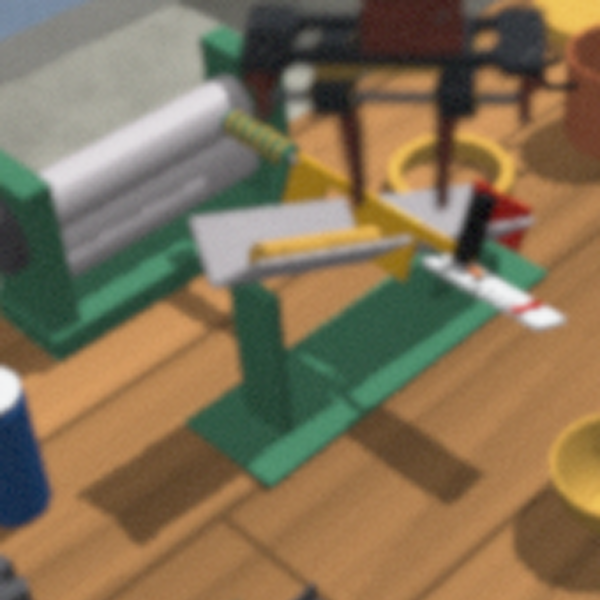

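Run:
```python
from h import *
for c in ('top','side'):
    d=np.load(f'pics/D_{c}.npy');I=np.load(f'pics/I_{c}.npy');P=cloud(c,d)
    V=VR.inv().apply((P-VO).reshape(-1,3)).reshape(P.shape)*1000
    m=(d>0)&(I[...,0]>1.5*I[...,2]+20)&(I[...,1]>.6*I[...,0])&(abs(V[...,1])<15)&(V[...,2]>5)
    for lo in range(-140,210,15):
        q=V[m&(V[...,0]>=lo)&(V[...,0]<lo+15)]
        if len(q)>2: print(c,lo,len(q),'y',np.percentile(q[:,1],[5,95]).round(),'z',np.percentile(q[:,2],[5,95]).round())
    k=(d>0)&(I.max(-1)<55)&(abs(V[...,1])<25)&(V[...,0]<-70)&(V[...,0]>-130)&(V[...,2]>30)
    print(c,'post',V[k].min(0).round(),V[k].max(0).round())
    top=k&(V[...,2]>92); print('top face',V[top].mean(0),top.sum())
```

```text
top -110 7 y [-10.   2.] z [36. 96.]
top -95 5 y [-11.  10.] z [ 50. 100.]
top -80 10 y [-3.  2.] z [45. 52.]
top -65 15 y [-4.  2.] z [46. 52.]
top -50 17 y [-4.  2.] z [32. 51.]
top -35 24 y [-4.  2.] z [31. 51.]
top -20 32 y [-4.  2.] z [12. 51.]
top -5 34 y [-4.  2.] z [ 8. 52.]
top 10 27 y [-1.  2.] z [11. 51.]
top 25 21 y [-14.   2.] z [25. 50.]
top 40 15 y [-5.  2.] z [38. 52.]
top 55 17 y [-2.  2.] z [19. 51.]
top 70 29 y [-1.  2.] z [ 9. 52.]
top 85 32 y [-2.  2.] z [10. 51.]
top 100 21 y [-2.  2.] z [10. 51.]
top 115 10 y [-8. 10.] z [25. 58.]
top 130 9 y [-9.  9.] z [49. 58.]
top 145 7 y [-7. 10.] z [48. 57.]
top 160 9 y [-9.  9.] z [49. 58.]
top 175 12 y [-6.  9.] z [49. 58.]
top 190 3 y [-8. 10.] z [49. 55.]
top post [-99.  -7.  46.] [-85.  11. 102.]
top face [-91.78929503   1.93463714  99.82741682] 30
side -110 3 y [1. 3.] z [35. 37.]
side -95 4 y [10. 11.] z [46. 52.]
side -80 17 y [-1.  3.] z [39. 49.]
side -65 18 y [1. 3.] z [37. 49.]
side -50 41 y [-4.  3.] z [ 8. 48.]
side -35 43 y [1. 3.] z [ 7. 48.]
side -20 38 y [1. 3.] z [ 8. 49.]
side -5 46 y [1. 3.] z [16. 49.]
side 10 44 y [0. 3.] z [17. 49.]
side 25 25 y [-1.  4.] z [28. 49.]
side 40 16 y [-0.  3.] z [38. 49.]
side 55 24 y [-3.  4.] z [29. 49.]
side 70 40 y [1. 3.] z [18. 49.]
side 85 43 y [0. 3.] z [12. 49.]
side 100 34 y [-0.  3.] z [ 8. 48.]
side 115 4 y [-8. -2.] z [14. 55.]
side 130 3 y [3. 5.] z [52. 55.]
side post [-100.  -10.   41.] [-90.  12.  97.]
top face [-97.13967396   6.48704253  95.30975563] 10
```

Emit:
send_rows(motion=[{"tx": -8, "ty": 10, "tz": -30, "ax": 3, "ay": 4.8, "az": -1, "claw": 45}, {"tx": -16, "ty": 22, "tz": -60, "ax": 6.5, "ay": 10.4, "az": -2.2, "claw": 45}, {"tx": -24, "ty": 35, "tz": -90, "ax": 10, "ay": 16, "az": -3.5, "claw": 45}, {"tx": -32, "ty": 48, "tz": -120, "ax": 13.5, "ay": 21.6, "az": -4.7, "claw": 45}, {"tx": -40, "ty": 62, "tz": -150, "ax": 17, "ay": 27.2, "az": -5.9, "claw": 45}, {"tx": -48, "ty": 76, "tz": -177, "ax": 20.5, "ay": 32.8, "az": -7.1, "claw": 45}, {"tx": -56, "ty": 92, "tz": -200, "ax": 24.1, "ay": 38.6, "az": -8.3, "claw": 45}, {"tx": -56, "ty": 92, "tz": -200, "ax": 24.1, "ay": 38.6, "az": -8.3, "claw": 45}])

```text
time_s: 14.7
position: [0.5547, -0.0701, 0.223]
eef_rot: [-1.132, -0.0, 0.012]
force: [-1.1, -1.1, -1.1]
gripper_width: 0.045
```

Run:
```python
from h import *
t,g=post(-92,180); delta(t,g)
t,g=post(-92,120); delta(t,g)
t,g=post(-92,80); delta(t,g)
im,d=save('side','s10')
cv2.imwrite('pics/s10z.png',cv2.resize(im[60:240,170:330,::-1],None,fx=3.3,fy=3.3,interpolation=cv2.INTER_CUBIC)[:600])
```

```text
t 14.7 d mm [ 1.5 -2.6  5.3] rot [-0.15 -0.54 -0.13] | force [-1.1 -1.1 -1.1] w 45.0 j [-0.39  0.39  1.69  0.42  1.27 -0.56]
t 14.7 d mm [ 1.6 57.4  5.2] rot [-0.15 -0.54 -0.13] | force [-1.1 -1.1 -1.1] w 45.0 j [-0.39  0.39  1.69  0.42  1.27 -0.56]
t 14.7 d mm [ 1.7 97.4  5.1] rot [-0.15 -0.54 -0.13] | force [-1.1 -1.1 -1.1] w 45.0 j [-0.39  0.39  1.69  0.42  1.27 -0.56]
```

View pics/s10z.png

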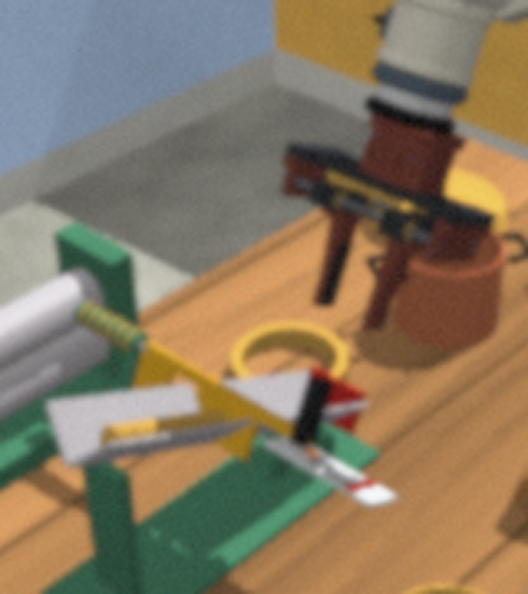

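Emit:
send_rows(motion=[{"tx": 1, "ty": 15, "tz": 3, "ax": 0, "ay": -0.5, "az": 0, "claw": 45}, {"tx": 1.5, "ty": 35, "tz": 5, "ax": -0.1, "ay": -0.5, "az": -0.1, "claw": 45}, {"tx": 1.5, "ty": 50, "tz": 5, "ax": -0.1, "ay": -0.5, "az": -0.1, "claw": 45}, {"tx": 1.5, "ty": 57, "tz": 5, "ax": -0.1, "ay": -0.5, "az": -0.1, "claw": 45}, {"tx": 1.5, "ty": 57, "tz": 5, "ax": -0.1, "ay": -0.5, "az": -0.1, "claw": 45}])

```text
time_s: 15.17
position: [0.5543, -0.0373, 0.1746]
eef_rot: [-1.134, -0.014, 0.024]
force: [-0.7, -0.1, -0.3]
gripper_width: 0.045
```

Run:
```python
from h import *
t,g=post(-92,80); delta(t,g)
im,d=save('side','s11')
cv2.imwrite('pics/s11z.png',cv2.resize(im[90:230,190:310,::-1],None,fx=4.2,fy=4.2,interpolation=cv2.INTER_CUBIC)[:600])
P=cloud('side',d); V=VR.inv().apply((P-VO).reshape(-1,3)).reshape(P.shape)*1000
m=(d>0)&(V[...,2]>70)&(V[...,2]<220)&(abs(V[...,1])<60)&(V[...,0]<-20)&(V[...,0]>-180)
for lo in range(70,220,8):
    s=m&(V[...,2]>=lo)&(V[...,2]<lo+8)
    if s.sum()>2:
        x=V[s][:,0]; print(lo,s.sum(),'x',np.sort(x).round()[::max(1,len(x)//8)],'y',np.percentile(V[s][:,1],[5,95]).round())
```

```text
t 15.1667 d mm [ 1.6 39.6 -4. ] rot [ 0.    0.41 -0.25] | force [-0.7 -0.1 -0.3] w 45.0 j [-0.33  0.43  1.75  0.45  1.16 -0.58]
70 20 x [-101. -101. -100.  -99.  -98.  -98.  -94.  -92.  -90.  -87.] y [-4. 13.]
78 22 x [-101. -100. -100. -100.  -99.  -99.  -97.  -96.  -92.  -90.  -89.] y [-6. 13.]
86 22 x [-100. -100.  -99.  -99.  -98.  -98.  -94.  -94.  -91.  -89.  -86.] y [-8. 12.]
94 31 x [-122. -100.  -99.  -96.  -95.  -94.  -91.  -89.  -87.  -71.  -67.] y [-8. 16.]
102 37 x [-126. -124. -124. -124. -119.  -70.  -70.  -69.  -68.  -63.] y [-5. 17.]
110 34 x [-126. -124. -124. -122. -117.  -71.  -71.  -70.  -63.] y [-8. 19.]
118 38 x [-126. -126. -124. -122. -119.  -71.  -70.  -69.  -67.  -63.] y [-2. 16.]
126 36 x [-127. -124. -124. -121. -116.  -71.  -70.  -67.  -65.] y [-4. 16.]
134 36 x [-128. -127. -126. -124. -118.  -71.  -71.  -69.  -67.] y [-3. 17.]
142 46 x [-129. -128. -127. -124. -122.  -72.  -70.  -69.  -66.  -59.] y [-5. 17.]
150 40 x [-130. -129. -127. -120.  -72.  -71.  -67.  -62.] y [-4. 17.]
158 43 x [-131. -130. -128. -124. -120.  -69.  -68.  -67.  -62.] y [-5. 17.]
166 47 x [-132. -130. -129. -122.  -72.  -69.  -68.  -67.  -65.  -58.] y [-4. 17.]
174 54 x [-173. -171. -140. -137. -127.  -70.  -68.  -66.  -59.] y [-9. 20.]
182 110 x [-175. -174. -173. -166. -140. -120.  -68.  -58.  -21.] y [-19.  38.]
190 221 x [-175. -173. -149. -133. -103.  -82.  -69.  -49.  -21.] y [-16.  39.]
198 165 x [-179. -173. -143. -138. -129. -118.  -68.  -53.  -21.] y [-9. 38.]
206 106 x [-180. -179. -172. -115. -100.  -82.  -64.  -48.  -21.] y [-15.  37.]
214 132 x [-180. -162. -139. -120.  -94.  -72.  -47.  -35.  -26.] y [-11.  37.]
```

View pics/s11z.png

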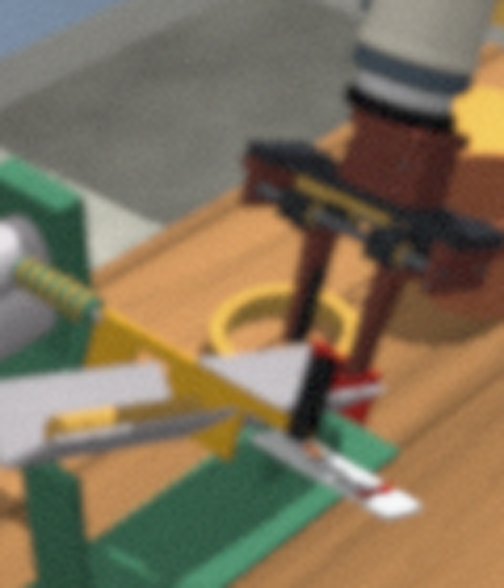

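Emit:
send_rows(motion=[{"tx": 1, "ty": 0, "tz": -4, "ax": 0, "ay": 0.4, "az": -0.2, "claw": 45}, {"tx": 1, "ty": 8, "tz": -4, "ax": 0, "ay": 0.4, "az": -0.2, "claw": 45}, {"tx": 1, "ty": 18, "tz": -4, "ax": 0, "ay": 0.4, "az": -0.2, "claw": 45}, {"tx": 1, "ty": 28, "tz": -4, "ax": 0, "ay": 0.4, "az": -0.2, "claw": 45}, {"tx": 1, "ty": 35, "tz": -4, "ax": 0, "ay": 0.4, "az": -0.2, "claw": 45}, {"tx": 1, "ty": 39, "tz": -4, "ax": 0, "ay": 0.4, "az": -0.2, "claw": 45}, {"tx": 1, "ty": 39, "tz": -4, "ax": 0, "ay": 0.4, "az": -0.2, "claw": 45}])

```text
time_s: 15.8
position: [0.5548, -0.0245, 0.1371]
eef_rot: [-1.134, -0.009, 0.017]
force: [0.7, -1.1, 0.9]
gripper_width: 0.0453
```

Run:
```python
from h import *
t,g=post(-92,80); delta(t,g)
im,d=save('side','s12')
cv2.imwrite('pics/s12z.png',cv2.resize(im[110:230,200:310,::-1],None,fx=5,fy=5,interpolation=cv2.INTER_CUBIC)[:600])
```

```text
t 15.8 d mm [0.6 0.3 0.3] rot [-0.01 -0.02 -0.09] | force [ 0.7 -1.1  0.9] w 45.3 j [-0.31  0.48  1.79  0.47  1.08 -0.6 ]
```

View pics/s12z.png

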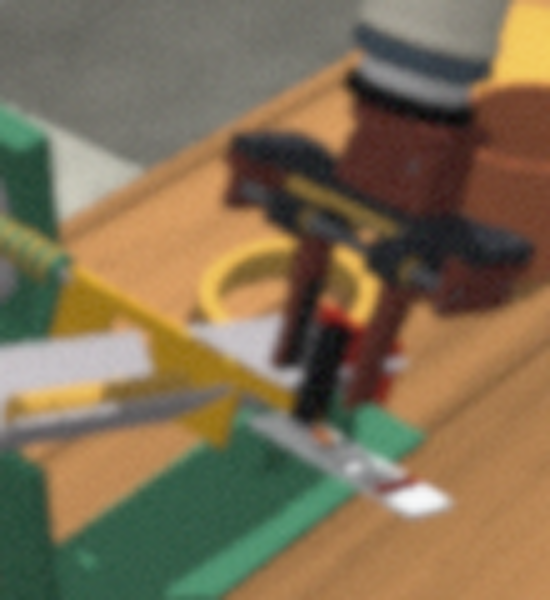

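Fingers straddle the post (about 325,360). Closing gently.

Emit:
send_rows(motion=[{"tx": 0, "ty": 0, "tz": 0, "ax": 0, "ay": 0, "az": 0, "claw": 30}, {"tx": 0, "ty": 0, "tz": 0, "ax": 0, "ay": 0, "az": 0, "claw": 20}, {"tx": 0, "ty": 0, "tz": 0, "ax": 0, "ay": 0, "az": 0, "claw": 16}, {"tx": 0, "ty": 0, "tz": 0, "ax": 0, "ay": 0, "az": 0, "claw": 12}, {"tx": 0, "ty": 0, "tz": 0, "ax": 0, "ay": 0, "az": 0, "claw": 8}, {"tx": 0, "ty": 0, "tz": 0, "ax": 0, "ay": 0, "az": 0, "claw": 8}, {"tx": 0, "ty": 0, "tz": 0, "ax": 0, "ay": 0, "az": 0, "claw": 8}], newtons=30)

```text
time_s: 16.43
position: [0.5561, -0.025, 0.138]
eef_rot: [-1.135, -0.01, 0.014]
force: [2.5, 0.2, -0.3]
gripper_width: 0.0154
```

Run:
```python
from h import *
t,g=post(-92,80); delta(t,g); print(cur()[1])
```

```text
t 16.4333 d mm [-0.6  1.3  0.3] rot [ 0.02 -0.02  0.06] | force [ 2.5  0.2 -0.3] w 15.4 j [-0.31  0.47  1.78  0.47  1.08 -0.6 ]
[ 0.55605904 -0.02496018  0.13800208]
```

Emit:
send_rows(motion=[{"tx": -4, "ty": 0, "tz": 0, "ax": 0, "ay": 0, "az": 0, "claw": 8}, {"tx": -10, "ty": 0, "tz": 0, "ax": 0, "ay": 0, "az": 0, "claw": 8}, {"tx": -17, "ty": 0, "tz": 0, "ax": 0, "ay": 0, "az": 0, "claw": 8}, {"tx": -24, "ty": 0, "tz": 0, "ax": 0, "ay": 0, "az": 0, "claw": 8}, {"tx": -30, "ty": 0, "tz": 0, "ax": 0, "ay": 0, "az": 0, "claw": 8}, {"tx": -35, "ty": 0, "tz": 0, "ax": 0, "ay": 0, "az": 0, "claw": 8}, {"tx": -38, "ty": 0, "tz": 0, "ax": 0, "ay": 0, "az": 0, "claw": 8}, {"tx": -40, "ty": 0, "tz": 0, "ax": 0, "ay": 0, "az": 0, "claw": 8}])

```text
time_s: 17.1
position: [0.5165, -0.0255, 0.138]
eef_rot: [-1.135, -0.011, 0.013]
force: [7.5, 3.4, -5.4]
gripper_width: 0.0156
```

Run:
```python
from h import *
p=cur()[1]; h=np.array([0.55605904,-0.02496018,0.13800208]); print((VR.inv().apply(p-h)*1000).round(2))
t,g=post(-142,80); delta(t,g)
im,d=save('side','s13')
cv2.imwrite('pics/s13z.png',cv2.resize(im[110:230,200:310,::-1],None,fx=5,fy=5,interpolation=cv2.INTER_CUBIC)[:600])
im,d=save('top','t13')
cv2.imwrite('pics/t13z.png',cv2.resize(im[140:250,190:310,::-1],None,fx=5,fy=5,interpolation=cv2.INTER_CUBIC)[:600])
```

```text
[-39.54   0.12  -0.06]
t 17.1 d mm [-11.1   1.2   0.2] rot [ 0.03 -0.03  0.16] | force [ 7.5  3.4 -5.4] w 15.6 j [-0.34  0.43  1.87  0.47  1.06 -0.63]
```

View pics/s13z.png

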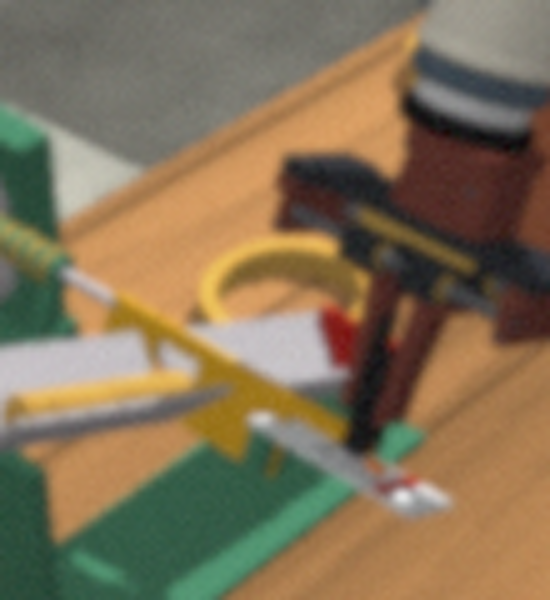

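View pics/t13z.png

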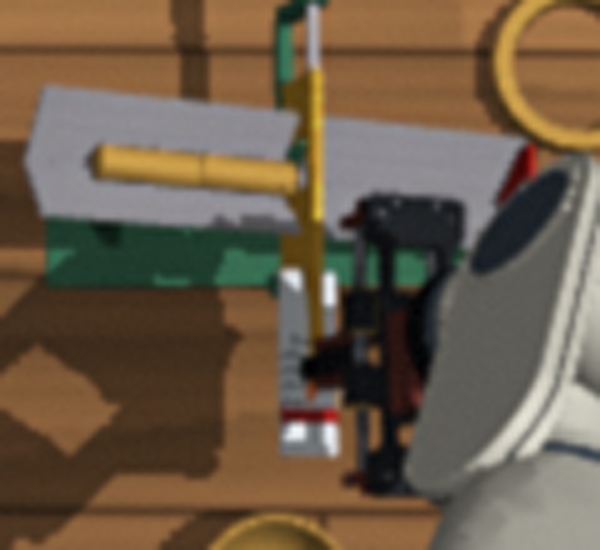

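```bash
cat > ptr.py <<'E'
from h import *
import sys
for c,n in (('side',sys.argv[1]),('top',sys.argv[2])):
    im=cv2.imread(f'pics/{n}.png')[:,:,::-1].astype(int); d=np.load(f'pics/{n}.npy'); P=cloud(c,d)
    V=VR.inv().apply((P-VO).reshape(-1,3)).reshape(P.shape)*1000
    ok=(d>0)&(abs(V[...,1])<25)&(V[...,0]<-100)&(V[...,0]>-195)&(V[...,2]>22)&(V[...,2]<60)
    h=cv2.cvtColor(im.astype(np.uint8),cv2.COLOR_RGB2HSV).astype(int)
    for v,u in np.argwhere(ok&(h[...,1]>90)&(h[...,2]>70)): print(c,u,v,V[v,u].round().astype(int),im[v,u],h[v,u])
E
python3 ptr.py s13 t13
```

```text
side 264 192 [-101    1   48] [133 105  37] [ 21 184 133]
side 265 192 [-105    2   50] [118 101  48] [ 23 151 118]
side 264 193 [-104    4   46] [149 114  29] [ 21 205 149]
side 265 193 [-105    0   46] [139 111  37] [ 22 187 139]
side 266 193 [-109    2   49] [128 105  41] [ 22 173 128]
side 267 193 [-109   -3   48] [111  99  45] [ 25 152 111]
side 263 194 [-103    5   43] [152 117  37] [ 21 193 152]
side 264 194 [-107    7   45] [152 114  27] [ 21 210 152]
side 265 194 [-107    1   44] [154 115  31] [ 20 204 154]
side 266 194 [-110    2   46] [144 111  30] [ 21 202 144]
side 267 194 [-116    5   49] [135 107  34] [ 22 191 135]
side 268 194 [-115    0   48] [119  95  37] [ 21 176 119]
side 269 194 [-125   10   54] [83 72 30] [ 24 163  83]
side 263 195 [-102    3   39] [152 123  71] [ 19 136 152]
side 264 195 [-105    2   40] [153 119  52] [ 20 168 153]
side 265 195 [-110    4   43] [155 120  41] [ 21 188 155]
side 266 195 [-112    3   44] [151 115  29] [ 21 206 151]
side 267 195 [-113    0   44] [144 107  24] [ 21 212 144]
side 268 195 [-116   -1   45] [129  99  32] [ 21 192 129]
s
[... 3280 characters left out ...]
8  -14   33] [156  38  38] [  0 193 156]
top 256 222 [-158  -19   30] [160  45  40] [  1 191 160]
top 246 223 [-162   18   31] [85 40 33] [  4 156  85]
top 247 223 [-162   15   31] [80 19 20] [  0 194  80]
top 248 223 [-162   12   34] [82 25 24] [  1 180  82]
top 249 223 [-162    8   33] [88 26 25] [  0 183  88]
top 250 223 [-162    6   36] [99 27 27] [  0 185  99]
top 251 223 [-162    1   33] [85 17 16] [  0 207  85]
top 252 223 [-162   -2   35] [80 14 14] [  0 210  80]
top 253 223 [-162   -6   33] [82 15 15] [  0 208  82]
top 254 223 [-162  -11   31] [107  20  19] [  0 210 107]
top 255 223 [-162  -14   33] [160  34  33] [  0 202 160]
top 256 223 [-162  -17   34] [168  40  35] [  1 202 168]
```

Emit:
send_rows(motion=[{"tx": -4, "ty": 0, "tz": 0, "ax": 0, "ay": 0, "az": 0, "claw": 8}, {"tx": -8, "ty": 0, "tz": 0, "ax": 0, "ay": 0, "az": 0, "claw": 8}, {"tx": -10.8, "ty": 0, "tz": 0, "ax": 0, "ay": 0, "az": 0, "claw": 8}, {"tx": -10.8, "ty": 0, "tz": 0, "ax": 0, "ay": 0, "az": 0, "claw": 8}, {"tx": -10.8, "ty": 0, "tz": 0, "ax": 0, "ay": 0, "az": 0, "claw": 8}, {"tx": -10.8, "ty": 0, "tz": 0, "ax": 0, "ay": 0, "az": 0, "claw": 8}, {"tx": -10.8, "ty": 0, "tz": 0, "ax": 0, "ay": 0, "az": 0, "claw": 8}, {"tx": -10.8, "ty": 0, "tz": 0, "ax": 0, "ay": 0, "az": 0, "claw": 8}])

```text
time_s: 17.87
position: [0.5066, -0.0257, 0.138]
eef_rot: [-1.135, -0.012, 0.011]
force: [8.1, 3.6, -5.8]
gripper_width: 0.0158
```

```bash
python3 - <<'E'
from h import *
p=cur()[1]; h=np.array([0.55605904,-0.02496018,0.13800208]); print((VR.inv().apply(p-h)*1000).round(2)); print(get_obs()['force'])
im,d=save('side','s14')
im2,d=save('top','t14')
cv2.imwrite('pics/t14z.png',np.hstack([cv2.resize(im2[140:250,190:310,::-1],(420,385),interpolation=cv2.INTER_CUBIC),cv2.resize(im[120:230,190:300,::-1],(375,385),interpolation=cv2.INTER_CUBIC)]))
E
python3 ptr.py s14 t14 | awk '{ if ($NF>0) print }' | grep -E "\[-1[3-7]" | head -60
```

```text
[-49.42   0.14  -0.09]
[ 8.11341043  3.62269869 -5.80602453]
side 272 195 [-136   11   57] [70 79 50] [39 94 79]
side 271 196 [-130    6   50] [117  99  43] [ 23 161 117]
side 272 196 [-136   11   54] [76 70 38] [ 25 127  76]
side 271 197 [-135   11   50] [114  90  32] [ 21 183 114]
side 271 198 [-135   11   47] [102  81  30] [ 21 180 102]
side 279 198 [-147  -12   49] [56 88 69] [72 93 88]
side 271 199 [-138   13   45] [92 73 43] [ 18 136  92]
side 276 202 [-150    2   40] [92 73 57] [14 97 92]
side 276 203 [-151    2   37] [127  94  72] [ 12 110 127]
side 277 203 [-152   -1   37] [137 104  80] [ 13 106 137]
side 276 204 [-153    3   35] [143  99  73] [ 11 125 143]
side 277 204 [-153   -1   35] [158 107  79] [ 11 128 158]
side 278 204 [-157    0   37] [165 121  92] [ 12 113 165]
side 279 204 [-152  -14   32] [158 121  96] [ 12 100 158]
side 276 205 [-151   -2   30] [145 103  86] [  9 104 145]
side 277 205 [-156    2   33] [152  98  72] [ 10 134 152]
side 278 205 [-159    2   35] [155  97  67] [ 10 145 155]
side 279 205 [-160   -2   35] [155 105  80] [ 10 123 155]
side 280 205 [-157 
[... 1615 characters left out ...]
253 222 [-159   -6   34] [95 29 18] [  4 207  95]
top 254 222 [-159   -9   35] [83 22 20] [  1 194  83]
top 255 222 [-158  -13   34] [84 23 22] [  0 188  84]
top 256 222 [-159  -15   37] [101  35  28] [  3 184 101]
top 246 223 [-162   19   34] [88 43 37] [  4 148  88]
top 247 223 [-162   16   34] [82 19 20] [  0 196  82]
top 248 223 [-162   13   35] [81 15 15] [  0 208  81]
top 249 223 [-162    7   30] [84 17 16] [  0 206  84]
top 250 223 [-162    3   31] [84 19 18] [  0 200  84]
top 251 223 [-162    2   34] [87 22 18] [  2 202  87]
top 252 223 [-162   -3   33] [90 24 18] [  3 204  90]
top 253 223 [-162   -8   30] [86 21 18] [  1 202  86]
top 254 223 [-162   -9   36] [84 21 21] [  0 191  84]
```

View pics/t14z.png

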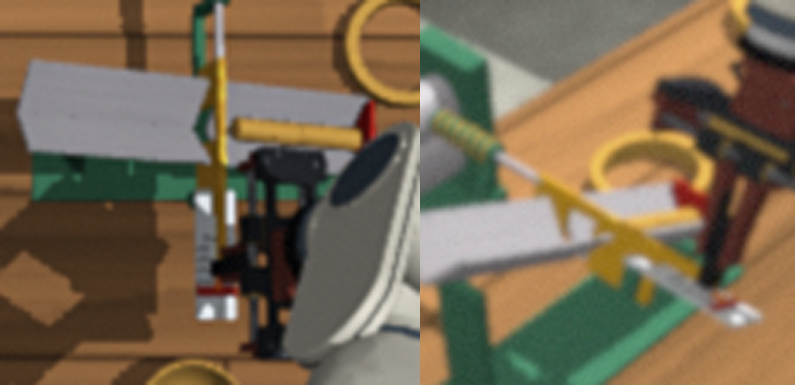

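Run:
```python
from h import *
def an(c,im,d,off):
    P=cloud(c,d); V=VR.inv().apply((P-VO).reshape(-1,3)).reshape(P.shape)*1000
    h=cv2.cvtColor(im.astype(np.uint8),cv2.COLOR_RGB2HSV).astype(int)
    m=(d>0)&(abs(V[...,1])<6)&(V[...,0]<-95-off)&(V[...,0]>-128-off)&(V[...,2]>28)&(V[...,2]<42)&(h[...,0]>=5)&(h[...,0]<=16)&(h[...,1]>90)
    w=h[...,1][m]*1.0; print(c,off,m.sum(),'x',np.sort(V[m][:,0].round()).astype(int),'mean',(V[m][:,0]*w).sum()/w.sum())
    # spring-rod end/gate far end: yellow max x
    y=(d>0)&(abs(V[...,1])<8)&(V[...,2]>40)&(V[...,2]<56)&(h[...,0]>17)&(h[...,0]<26)&(h[...,1]>140)&(V[...,0]<125)
    print('  yellow top edge x range',np.percentile(V[y][:,0],[1,99]).round(1))
for c,n in (('top','t14'),('side','s14')):
    an(c,np.load(f'pics/I_{c}.npy'),np.load(f'pics/D_{c}.npy'),0)
    an(c,cv2.imread(f'pics/{n}.png')[:,:,::-1],np.load(f'pics/{n}.npy'),50)
```

```text
top 0 7 x [-110 -106 -106 -103 -103 -100  -99] mean -103.51568462313355
  yellow top edge x range [-77.5 107.2]
top 50 7 x [-159 -159 -156 -156 -152 -152 -149] mean -155.05055328781637
  yellow top edge x range [-119.6   57.6]
side 0 5 x [-110 -107 -105 -103 -100] mean -105.08782453448865
  yellow top edge x range [-76.8 101.9]
side 50 13 x [-160 -159 -159 -159 -157 -156 -156 -153 -153 -152 -151 -151 -150] mean -155.41881009597728
  yellow top edge x range [-127.3   53.1]
```

Emit:
send_rows(motion=[{"tx": -0.5, "ty": 0, "tz": 0, "ax": 0, "ay": 0, "az": 0, "claw": 8}, {"tx": -0.5, "ty": 0, "tz": 0, "ax": 0, "ay": 0, "az": 0, "claw": 8}, {"tx": -0.5, "ty": 0, "tz": 0, "ax": 0, "ay": 0, "az": 0, "claw": 8}, {"tx": -0.5, "ty": 0, "tz": 0, "ax": 0, "ay": 0, "az": 0, "claw": 8}, {"tx": -0.5, "ty": 0, "tz": 0, "ax": 0, "ay": 0, "az": 0, "claw": 8}, {"tx": -0.5, "ty": 0, "tz": 0, "ax": 0, "ay": 0, "az": 0, "claw": 8}, {"tx": -0.5, "ty": 0, "tz": 0, "ax": 0, "ay": 0, "az": 0, "claw": 8}, {"tx": -0.5, "ty": 0, "tz": 0, "ax": 0, "ay": 0, "az": 0, "claw": 8}])

```text
time_s: 18.63
position: [0.5069, -0.0257, 0.138]
eef_rot: [-1.135, -0.013, 0.01]
force: [7.6, 1.7, -4.8]
gripper_width: 0.0157
```

Emit:
send_rows(motion=[{"tx": 0, "ty": 0, "tz": 0, "ax": 0, "ay": 0, "az": 0, "claw": 8}, {"tx": 0, "ty": 0, "tz": 0, "ax": 0, "ay": 0, "az": 0, "claw": 8}, {"tx": 0, "ty": 0, "tz": 0, "ax": 0, "ay": 0, "az": 0, "claw": 8}, {"tx": 0, "ty": 0, "tz": 0, "ax": 0, "ay": 0, "az": 0, "claw": 8}, {"tx": 0, "ty": 0, "tz": 0, "ax": 0, "ay": 0, "az": 0, "claw": 8}, {"tx": 0, "ty": 0, "tz": 0, "ax": 0, "ay": 0, "az": 0, "claw": 8}, {"tx": 0, "ty": 0, "tz": 0, "ax": 0, "ay": 0, "az": 0, "claw": 8}, {"tx": 0, "ty": 0, "tz": 0, "ax": 0, "ay": 0, "az": 0, "claw": 8}])

```text
time_s: 19.3
position: [0.5077, -0.0256, 0.138]
eef_rot: [-1.136, -0.014, 0.009]
force: [8.0, 2.2, -5.2]
gripper_width: 0.0163
```

Run:
```python
from h import *
p=cur()[1]; h=np.array([0.55605904,-0.02496018,0.13800208]); print((VR.inv().apply(p-h)*1000).round(2)); print(get_obs()['force'])
t,g=post(-91.4,80.5); delta(t,g)
im2,d=save('top','t15')
V=VR.inv().apply((cloud('top',d)-VO).reshape(-1,3)).reshape(d.shape+(3,))*1000
m=(im2[...,0]>110)&(im2[...,0]>1.7*im2[...,2].astype(float))&(im2[...,1]>90)&(V[...,1]<-15)&(V[...,1]>-180)&(abs(V[...,0])<20)
print(m.sum(),np.percentile(V[m],[1,50,99],axis=0).round())
```

```text
[-48.35   0.13  -0.09]
[ 8.02351526  2.16705648 -5.1669967 ]
t 19.3 d mm [48.3  1.   0.2] rot [0.08 0.01 0.43] | force [ 8.   2.2 -5.2] w 16.3 j [-0.34  0.41  1.89  0.48  1.04 -0.64]
207 [[ -11. -168.   18.]
 [  -1.  -96.   25.]
 [  11.  -31.   30.]]
```

Emit:
send_rows(motion=[{"tx": -1, "ty": 0, "tz": 0, "ax": 0, "ay": 0, "az": -0.2, "claw": 8}, {"tx": -2, "ty": 0, "tz": 0, "ax": 0, "ay": 0, "az": -0.4, "claw": 8}, {"tx": -2.3, "ty": 0, "tz": 0, "ax": 0, "ay": 0, "az": -0.4, "claw": 8}, {"tx": -2.3, "ty": 0, "tz": 0, "ax": 0, "ay": 0, "az": -0.4, "claw": 8}, {"tx": -2.3, "ty": 0, "tz": 0, "ax": 0, "ay": 0, "az": -0.4, "claw": 8}, {"tx": -2.3, "ty": 0, "tz": 0, "ax": 0, "ay": 0, "az": -0.4, "claw": 8}, {"tx": -2.3, "ty": 0, "tz": 0, "ax": 0, "ay": 0, "az": -0.4, "claw": 8}, {"tx": -2.3, "ty": 0, "tz": 0, "ax": 0, "ay": 0, "az": -0.4, "claw": 8}])

```text
time_s: 20.02
position: [0.5061, -0.0257, 0.1379]
eef_rot: [-1.136, -0.019, 0.002]
force: [9.4, 2.8, -5.0]
gripper_width: 0.0159
```

Emit:
send_rows(motion=[{"tx": -0.9, "ty": 0, "tz": 0, "ax": 0, "ay": 0, "az": 0, "claw": 8}, {"tx": -0.9, "ty": 0, "tz": 0, "ax": 0, "ay": 0, "az": 0, "claw": 8}, {"tx": -0.9, "ty": 0, "tz": 0, "ax": 0, "ay": 0, "az": 0, "claw": 8}, {"tx": -0.9, "ty": 0, "tz": 0, "ax": 0, "ay": 0, "az": 0, "claw": 8}, {"tx": -0.9, "ty": 0, "tz": 0, "ax": 0, "ay": 0, "az": 0, "claw": 8}, {"tx": -0.9, "ty": 0, "tz": 0, "ax": 0, "ay": 0, "az": 0, "claw": 8}])

```text
time_s: 20.52
position: [0.506, -0.0257, 0.1379]
eef_rot: [-1.136, -0.02, 0.001]
force: [8.7, 2.8, -4.7]
gripper_width: 0.0164
```

Emit:
send_rows(motion=[{"tx": 0.5, "ty": 0, "tz": 0, "ax": 0, "ay": 0, "az": 0, "claw": 8}, {"tx": 2, "ty": 0, "tz": 0, "ax": 0, "ay": 0, "az": 0, "claw": 8}, {"tx": 4, "ty": 0, "tz": 0, "ax": 0, "ay": 0, "az": 0, "claw": 8}, {"tx": 6, "ty": 0, "tz": 0, "ax": 0, "ay": 0, "az": 0, "claw": 8}, {"tx": 8, "ty": 0, "tz": 0, "ax": 0, "ay": 0, "az": 0, "claw": 8}, {"tx": 10, "ty": 0, "tz": 0, "ax": 0, "ay": 0, "az": 0, "claw": 8}, {"tx": 12, "ty": 0, "tz": 0, "ax": 0, "ay": 0, "az": 0, "claw": 8}, {"tx": 14, "ty": 0, "tz": 0, "ax": 0, "ay": 0, "az": 0, "claw": 8}])

```text
time_s: 21.18
position: [0.5202, -0.0255, 0.1379]
eef_rot: [-1.137, -0.021, 0.001]
force: [6.8, 0.7, -5.1]
gripper_width: 0.0162
```

Run:
```python
from h import *
p=cur()[1]; h=np.array([0.55605904,-0.02496018,0.13800208]); print((VR.inv().apply(p-h)*1000).round(2)); t,g=post(-91.4,80.5); delta(t,g)
```

```text
[-3.584e+01  1.000e-02 -9.000e-02]
t 21.1833 d mm [35.8  1.3  0.3] rot [0.14 0.07 1.  ] | force [ 6.8  0.7 -5.1] w 16.2 j [-0.34  0.42  1.87  0.48  1.04 -0.64]
```

Emit:
send_rows(motion=[{"tx": 2, "ty": 0, "tz": 0, "ax": 0, "ay": 0, "az": 0, "claw": 8}, {"tx": 4, "ty": 0, "tz": 0, "ax": 0, "ay": 0, "az": 0.2, "claw": 8}, {"tx": 6, "ty": 0, "tz": 0, "ax": 0, "ay": 0, "az": 0.4, "claw": 8}, {"tx": 8, "ty": 0, "tz": 0, "ax": 0, "ay": 0, "az": 0.5, "claw": 8}, {"tx": 10, "ty": 0, "tz": 0, "ax": 0, "ay": 0, "az": 0.6, "claw": 8}, {"tx": 12, "ty": 0, "tz": 0, "ax": 0, "ay": 0, "az": 0.7, "claw": 8}, {"tx": 14, "ty": 0, "tz": 0, "ax": 0, "ay": 0, "az": 0.8, "claw": 8}, {"tx": 16, "ty": 0, "tz": 0, "ax": 0, "ay": 0, "az": 0.9, "claw": 8}])

```text
time_s: 21.85
position: [0.5366, -0.0253, 0.1379]
eef_rot: [-1.137, -0.012, 0.014]
force: [5.3, 0.6, -5.4]
gripper_width: 0.0158
```

Emit:
send_rows(motion=[{"tx": 2, "ty": 0, "tz": 0, "ax": 0, "ay": 0, "az": 0, "claw": 8}, {"tx": 4, "ty": 0, "tz": 0, "ax": 0, "ay": 0, "az": 0, "claw": 8}, {"tx": 6, "ty": 0, "tz": 0, "ax": 0, "ay": 0, "az": 0, "claw": 8}, {"tx": 8, "ty": 0, "tz": 0, "ax": 0, "ay": 0, "az": 0, "claw": 8}, {"tx": 9.5, "ty": 0, "tz": 0, "ax": 0, "ay": 0, "az": 0, "claw": 8}, {"tx": 11, "ty": 0, "tz": 0, "ax": 0, "ay": 0, "az": 0, "claw": 8}, {"tx": 12.5, "ty": 0, "tz": 0, "ax": 0, "ay": 0, "az": 0, "claw": 8}, {"tx": 14, "ty": 0, "tz": 0, "ax": 0, "ay": 0, "az": 0, "claw": 8}])

```text
time_s: 22.52
position: [0.5506, -0.0251, 0.138]
eef_rot: [-1.137, -0.012, 0.014]
force: [5.4, 0.6, -3.5]
gripper_width: 0.016
```

Run:
```python
from h import *
p=cur()[1]; h=np.array([0.55605904,-0.02496018,0.13800208]); print((VR.inv().apply(p-h)*1000).round(2)); t,g=post(-91.4,80.5); delta(t,g)
```

```text
[-5.42 -0.07 -0.01]
t 22.5167 d mm [5.4 0.8 0.4] rot [0.15 0.03 0.14] | force [ 5.4  0.6 -3.5] w 16.0 j [-0.32  0.47  1.8   0.47  1.08 -0.6 ]
```

Emit:
send_rows(motion=[{"tx": 0.7, "ty": 0, "tz": 0, "ax": 0, "ay": 0, "az": 0, "claw": 8}, {"tx": 1.5, "ty": 0, "tz": 0, "ax": 0, "ay": 0, "az": 0, "claw": 8}, {"tx": 2.2, "ty": 0, "tz": 0, "ax": 0, "ay": 0, "az": 0, "claw": 8}, {"tx": 3, "ty": 0, "tz": 0, "ax": 0, "ay": 0, "az": 0, "claw": 8}, {"tx": 3.7, "ty": 0, "tz": 0, "ax": 0, "ay": 0, "az": 0, "claw": 8}, {"tx": 4.4, "ty": 0, "tz": 0, "ax": 0, "ay": 0, "az": 0, "claw": 8}, {"tx": 5, "ty": 0, "tz": 0, "ax": 0, "ay": 0, "az": 0, "claw": 8}, {"tx": 5.3, "ty": 0, "tz": 0, "ax": 0, "ay": 0, "az": 0, "claw": 8}])

```text
time_s: 23.18
position: [0.556, -0.0251, 0.138]
eef_rot: [-1.137, -0.012, 0.014]
force: [2.8, -1.0, -2.9]
gripper_width: 0.0162
```

Emit:
send_rows(motion=[{"tx": 0.4, "ty": 0, "tz": 0, "ax": 0, "ay": 0, "az": 0, "claw": 8}, {"tx": 0.8, "ty": 0, "tz": 0, "ax": 0, "ay": 0, "az": 0, "claw": 8}, {"tx": 1.2, "ty": 0, "tz": 0, "ax": 0, "ay": 0, "az": 0, "claw": 8}, {"tx": 1.2, "ty": 0, "tz": 0, "ax": 0, "ay": 0, "az": 0, "claw": 8}, {"tx": 1.2, "ty": 0, "tz": 0, "ax": 0, "ay": 0, "az": 0, "claw": 8}])

```text
time_s: 23.6
position: [0.5561, -0.025, 0.1379]
eef_rot: [-1.137, -0.011, 0.015]
force: [-5.0, -3.1, 2.5]
gripper_width: 0.0159
```

Run:
```python
from h import *
p=cur()[1]; h=np.array([0.55605904,-0.02496018,0.13800208]); print((VR.inv().apply(p-h)*1000).round(2)); print(get_obs()['force'])
```

```text
[ 0.06 -0.1  -0.03]
[-4.96938536 -3.05847856  2.48753463]
```

Emit:
send_rows(motion=[{"tx": 0, "ty": 0, "tz": 0, "ax": 0, "ay": 0, "az": 0, "claw": 18}, {"tx": 0, "ty": 0, "tz": 0, "ax": 0, "ay": 0, "az": 0, "claw": 24}, {"tx": 0, "ty": 0, "tz": 0, "ax": 0, "ay": 0, "az": 0, "claw": 34}, {"tx": 0, "ty": 0, "tz": 0, "ax": 0, "ay": 0, "az": 0, "claw": 45}, {"tx": 0, "ty": 0, "tz": 0, "ax": 0, "ay": 0, "az": 0, "claw": 45}, {"tx": 0, "ty": 0, "tz": 0, "ax": 0, "ay": 0, "az": 0, "claw": 45}, {"tx": 0, "ty": -10, "tz": 0, "ax": 0, "ay": 0, "az": 0, "claw": 45}, {"tx": 0, "ty": -25, "tz": 0, "ax": 0, "ay": 0, "az": 0, "claw": 45}])

```text
time_s: 24.27
position: [0.5554, -0.0352, 0.1603]
eef_rot: [-1.136, -0.009, 0.017]
force: [0.1, 0.2, 0.9]
gripper_width: 0.045
```

Emit:
send_rows(motion=[{"tx": 0, "ty": -30, "tz": 0, "ax": 0, "ay": 0, "az": 0, "claw": 45}, {"tx": 0, "ty": -65, "tz": 0, "ax": 0, "ay": 0, "az": 0, "claw": 45}, {"tx": 0, "ty": -100, "tz": 0, "ax": 0, "ay": 0, "az": 0, "claw": 45}, {"tx": -10, "ty": -130, "tz": -20, "ax": 0, "ay": 0, "az": 0, "claw": 45}, {"tx": -30, "ty": -150, "tz": -50, "ax": 0, "ay": 0, "az": 0, "claw": 45}, {"tx": -50, "ty": -165, "tz": -80, "ax": 0, "ay": 0, "az": 0, "claw": 45}, {"tx": -60, "ty": -175, "tz": -110, "ax": 0, "ay": 0, "az": 0, "claw": 45}, {"tx": -60, "ty": -175, "tz": -110, "ax": 0, "ay": 0, "az": 0, "claw": 45}])

```text
time_s: 24.93
position: [0.4973, -0.2148, 0.2732]
eef_rot: [-1.139, -0.007, 0.013]
force: [-0.1, -0.1, -0.2]
gripper_width: 0.0449
```

Run:
```python
from h import *
im,d=save('side','s16'); im2,d2=save('top','t16')
print(get_obs()['time_s'],get_obs()['force'])
P=cloud('side',d)
H=(d>0)&(P[...,2]>0.068)&(abs(P[...,0]-.46)<.06)&(abs(P[...,1]-.29)<.06); print('handle',H.sum(),P[H].mean(0))
S=(d>0)&(P[...,2]>0.012)&(P[...,2]<.04)&(abs(P[...,0]-.46)<.06)&(abs(P[...,1]-.29)<.11); print(cv2.minAreaRect(P[S][:,:2].astype(np.float32)*1000))
W=S&(P[...,2]>.019); A=np.c_[P[W][:,:2],np.ones(W.sum())]; print('wall plane slope',np.linalg.lstsq(A,P[W][:,2],rcond=None)[0])
```

```text
25.0333 [ 0.22098854 -0.18206413 -0.46468362]
handle 108 [0.45817281 0.29701754 0.07408269]
((458.8352355957031, 296.2375793457031), (46.21818542480469, 154.28433227539062), 2.9848861694335938)
wall plane slope [-0.01641861 -0.00197126  0.03168318]
```

View pics/s16.png

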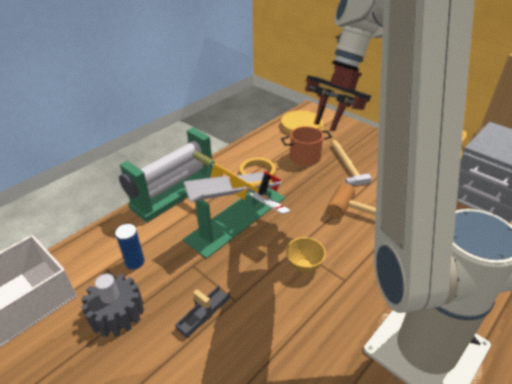

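View pics/t16.png

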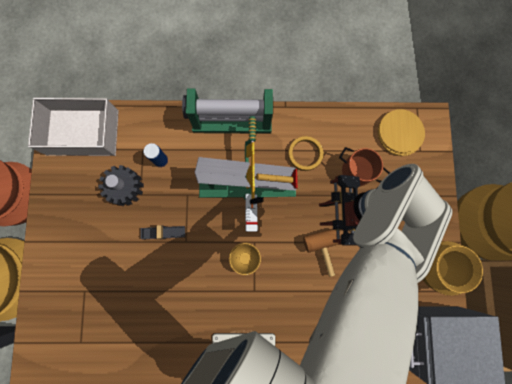

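Run:
```python
from h import *
def an(c,im,d):
    V=VR.inv().apply((cloud(c,d)-VO).reshape(-1,3)).reshape(d.shape+(3,))*1000
    h=cv2.cvtColor(im.astype(np.uint8),cv2.COLOR_RGB2HSV).astype(int)
    m=(d>0)&(abs(V[...,1])<6)&(V[...,0]<-95)&(V[...,0]>-128)&(V[...,2]>28)&(V[...,2]<42)&(h[...,0]>=5)&(h[...,0]<=16)&(h[...,1]>90)
    print(c,'pointer',np.sort(V[m][:,0].round()).astype(int))
    b=(d>0)&(h[...,0]>17)&(h[...,0]<26)&(h[...,1]>120)&(V[...,1]<-20)&(V[...,1]>-175)&(abs(V[...,0])<15)&(V[...,2]>10)&(V[...,2]<35)
    print(' bars y',b.sum(),np.percentile(V[b][:,1],[1,99]).round())
for c,n in (('top','t16'),('side','s16')): an(c,cv2.imread(f'pics/{n}.png')[:,:,::-1],np.load(f'pics/{n}.npy'))
print(job_done(), get_obs()['time_s'])
```

```text
top pointer [-110 -109 -106 -106 -103 -103  -99  -99]
 bars y 199 [-169.  -30.]
side pointer [-110 -108 -105 -105 -102 -100]
 bars y 32 [-164.  -60.]
the job is handed in; nothing more can be done
the job is handed in; nothing more can be done
```

The job is done and handed in at about 25 s of the 72 s allowed, with no verdict reported. I poured both bars into the trough, where they lined up against the closed gate. I then set the empty tray back on its original spot. Next I pulled the slide about 50 mm and held it there for over a second, so both bars ran through to the red stop. I eased the slide home at about 25 mm/s or slower, pressed it lightly against its stop, and released it.

**Last checks**
- **Bars:** in the final top view they run from y = -30 to -169 mm of the trough, which is two 70 mm bars against the stop.
- **Slide:** the pointer is back at its starting position to within about 1 mm in both cameras.
- **Tray:** it stands level within about 1° by a wall-height fit. It is within about 2 mm of where it started, closer than the cameras agree with each other.
- **Force and bystanders:** wrist force read near zero after release. In the pictures the other objects look unmoved; I did not measure them.

**What disagreed**
- **Tool length:** the images showed the fingertips about 29 mm short of the reported TCP along the tool axis. I corrected every grasp for this.
- **Camera agreement:** the two cameras differed by 2–4 mm, so I used values between them.
- **Travel during the hold:** the slide sagged to about 48 mm at first. I brought it back to 50 mm and held again for just over a second. On the red mark, the orange pixels I could see centred about 5 mm short of its middle. The arm's own travel and the pointer's shift from home both gave 49–51 mm.

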